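# Mount the scenery drum on the winder

## Task

Take the spindle by its square wooden handle, push it through the bore of the wooden drum lying in the sloped rest, lift the drum on it and, keeping the robot itself off the drum, lower the spindle into the two open slots of the winder stand. Both ends must sit fully down and level with the drum hanging between the slots; feel for the bottom and let go only when both ends rest there level, without forcing or dropping it, and leave the other things on the table where they are.

Things in the scene. Friction and masses are not known exactly. Their poses are not given: they have to be found in the camera images.
- spindle: Spindle, 195 mm long, 0.13 kg. Origin on its axis, 64 mm from the plain tip; y runs along the axis to the tip. Round steel shaft 14 mm in diameter from y = +60 to -66 mm, ending in a 10 mm nose to y = +64; fixed collar 28 mm in diameter at y = -31 to -36, too big for the bore; square wooden handle 16 x 16 mm at y = -66 to -131 (faces along x and z). It starts level, y towards the left.
- spindle_grip (a point): Point on the axis in the middle of the free part of the spindle's handle (spindle y = -101 mm), to grip from above across the handle; axes as the spindle's.
- rest_top (a point): Point at the spindle's origin as it starts, in its fixed plywood rest; axes as the spindle's, 60 mm above the table. The rest has two notched posts 10 mm thick, at y = +40 mm (under the shaft) and y = -124 mm (under the handle), no higher than 3 mm above the axis. Lift the spindle straight up.
- drum: Empty wooden drum, about 0.12 kg, 56 mm long; origin at its centre, y along the bore. Two round flanges 90 mm in diameter, 7 mm thick; core 48 mm in diameter; through bore 22 mm in diameter. It lies in the drum rest, centre 85 mm above the table, its axis sloping: +y points 18 degrees (0.314 rad) below level. Push the spindle in along +y, tip first; 8 mm play in 56 mm, so level entry jams.
- drum_mouth (a point): Centre of the bore's mouth at the high end, where the spindle enters (drum y = -28 mm); axes as the drum's.
- drum_rest: Fixed plywood rest, origin on the table under the drum's centre, y level and towards its low end, z up. Base 110 x 110 x 10 mm; a V of two boards slopes down 18 degrees towards +y; at the low end a stop takes the push. The stop ends 18 mm below the bore's axis, so the spindle passes over it. Lift the drum straight up out of it.
- stand: Winder stand, fixed; origin on the table midway between its slots, y along the line where the spindle must lie, tip to +y. Base x -50 to +80, y -70 to +70, 12 mm thick; two columns 162 mm high at x = +64, y = +-49 mm. Two slotted plates sit on a carriage clamped at a new height each time: the seated spindle's axis is 85 to 130 mm above the table, not reported: feel for it. It holds firm.
- under_tip_slot (a point): Point on the table under the slot for the tip end (stand y = +49 mm); axes as the stand's. Each slot is in a plate 10 mm thick, 88 mm clear between the two plates for the drum; slot 18 mm wide, open upwards, with a funnel 40 mm wide whose top is about 27 mm above the seated axis.
- under_handle_slot (a point): Point on the table under the slot for the handle end (stand y = -49 mm). With the spindle's origin above the stand's, the collar lies 8 mm inside this plate, the handle 12 mm outside it, and a drum pushed up to the collar is 18 mm clear of the other plate. The drum slides along a level shaft when jerked or tipped: carried with the tip a little up it stays at the collar.
- spot_a: Small black pedestal lamp, 50 mm wide, 100 mm high; origin at the centre of its underside. A bystander: leave it.
- spot_b: Another such pedestal lamp; origin at the centre of its underside. A bystander: leave it.
- wagon: Toy wagon, 45 x 110 mm, 50 mm high; origin at the centre of its underside. A bystander: leave it.
- rock: Grey model rock, 50 x 60 mm, 42 mm high; origin at the centre of its underside. A bystander: leave it.
- switch_box: White switch box, 50 x 100 mm, 25 mm high; origin at the centre of its underside. A bystander: leave it.
- tape_roll: Empty grey tape core lying flat, 100 mm in diameter, 50 mm high; origin at the centre of its underside. A bystander: leave it.
There are look-alikes about, which are no part of the job. What is shaped like the drum_rest but red is not meant.

How it is judged (in metres and radians):
On the way:
1. the drum is carried on the spindle, threaded on the shaft and lifted clear of its rest, the spindle held in the fingers (distance between drum and spindle below 0.03 m and contact force between drum and drum_rest below 0.05 N and height (world z) of drum above 0.11 m and contact force between the fingers and spindle above 1 N and contact force between spindle and stand below 0.05 N), for 0.2 s.
At the end, for the whole second after the job is handed in: The spindle lies level (within 2 degrees) in both slots, its origin within 12 mm of the stand's origin seen from above, at seat height and resting on the stand; the drum hangs on the shaft between the slots, its centre within 22 mm of the spindle's origin; both are released and at rest (horizontal distance between spindle and stand below 0.012 m and angle between the y axis of spindle and the y axis of stand, either way round below 0.035 rad and z of spindle in the frame of stand between 0.081 and 0.134 m and contact force between spindle and stand above 0.8 N and distance between drum and spindle below 0.022 m and contact force between drum and drum_rest below 0.05 N and contact force between the fingers and spindle below 0.05 N and linear speed of each of drum, spindle below 0.03 m/s); the robot touches nothing.
It fails at once if the robot touches the drum (only the spindle may carry it) (contact force between any of the fingers, the arm and drum above 0.5 N).
It fails at once if the spindle is forced against the stand (over 25 N) (contact force between spindle and stand above 25 N).
It fails at once if the drum and spindle are dropped (moving faster than 0.2 m/s when not held) (contact force between the fingers and spindle below 0.1 N and linear speed of drum above 0.2 m/s).
It fails at once if the spindle is not level (over 3.4 degrees off) while the fingers do not hold it (contact force between the fingers and spindle below 0.1 N and (angle between spindle's own y axis and vertical below 1.511 rad or angle between spindle's own y axis and vertical above 1.631 rad)).
It fails at once if another thing on the table is pushed more than 30 mm from its place (distance of any of spot_a, spot_b, wagon, rock, switch_box, tape_roll from where it was at the start of the episode above 0.03 m).
It also fails if it takes over 66 s, if anything falls off the work surface, if the arm or the gripper's body presses on something with over 40 N, if the wrist force passes 120 N, or if a joint passes its speed limit or range.

## Robot

A 6-joint arm with a two-finger parallel gripper is mounted at the origin on the work surface. World frame = base frame: x ahead of the robot, y to its left, z up, the work surface at z = 0. Lengths are in m, angles in degrees, forces in N, time in s.
With the tool pointing down it reaches from about 0.25 to 0.8 m from the base axis. Payload 3.9 kg.
Tool frame: the origin (TCP) lies midway between the tips of the shut fingers; the grasp point (between the pads) lies 19 mm behind it; z points along the fingers, y is the direction in which the jaws open and shut (so a half turn about z gives the same grasp; the last joint's range is limited). The gripper opens to 85 mm and grips with 20 to 120 N. Pads are 22 mm wide; open, the fingers measure 114 mm over their backs; the gripper's body (76 mm by 85 mm) begins 54 mm behind the grasp point. The pads swing forward as they close: fully open they stand 13 mm farther back than shut.
Start: joints at [73.51, 14.897, -7.913, 67.191, 0, 90], TCP at [0.149, 0.503, 0.231] pointing down, gripper open.
Joint ranges: [-159.42, 159.42], [-47.68, 98.78], [-73.54, 78.23], [-108.79, 121.32], [-90, 84.71], [-180, 180]. Speed limits (degrees/s): [147.25, 147.25, 180, 180, 180, 180].

## Interface

Orientations are given as a 3x3 rotation matrix whose columns are the frame's x, y, z axes.
In Python, from plant import r, vision gives the robot as it stands.
- The arm moves only by the tool play_rows, never from a script. Its argument "moves" is a list that holds one entry, the list of rows, each a list of 6 numbers: the shift along the tool's x, y, z in mm, then the turn, a rotation vector about the tool's x, y, z in degrees. A call has 1 to 20 rows; each row shifts and turns the commanded pose from where the row before left it, along the tool's axes as they then stand; what a row does not reach is not made up. A row lasts 1/8 s, in which the tool goes at most 62.5 mm and 10.7 degrees, less where a joint would pass 70% of its speed; a pose out of reach is approached as far as the arm can. A call is refused whole if a number of a shift passes 62.5 or a number of a turn 10.7, either way. A call with a gripper value outside its range is refused whole. "gripper" is the finger opening in mm, from 0 to 85.4, set as the call begins (left out, the last holds). The fingers move at their own pace and stop on an object; the grip force is fixed at half the most. Time passes only in rows, so rows that do not move let the fingers close. It gives the time, the measured TCP pose, the force and the opening at its end, in the units of the state.
- r.observe(): the state, without advancing time (a new reading comes with each control period).
- vision.snapshot(name): name is "scene" or "side" or "wrist"; returns the picture (480x640x3 uint8, blue, green, red); there is no depth.
- vision.camera_params(name): a dict with "intrinsics" (3x3 intrinsics, pixels), "k1" (the pictures are not rectified: a ray, as slopes to the right and down, at radius r is drawn at 1 + k1 r^2 times it, then the intrinsics apply), "extrinsics" (4x4, takes a point from world to camera coordinates). Camera axes: x right, y up, looking along -z (the intrinsics and any distortion apply to the point x, -y, -z); pixel columns grow to the right and rows downward; lengths in m; the calibration is good to about 2 mm. A picture is of the moment at which its call begins: read the wrist's pose just before it. camera_params takes no time and is no camera call; for the wrist camera it gives the pose at the moment of the call.
- r.close_job(): hands the job in, once; it reports no verdict.
The state is a dict: "clock": time; "joint_positions": joint angles; "qvel": joint speeds; "joint_efforts": joint torques, N m; "tool_pos": TCP position; "tool_rot": TCP orientation; "ft_force": force on the tool from outside, world axes, zero at the start; "wrist_torque": the same for the moment, N m; "grip_width": opening from 0.0 (shut) to 1.0 (fully open).
Only numpy, scipy, OpenCV 4.12 (cv2) and the standard library are available. Lean on these libraries where they do the work, as an engineer would, in place of code of your own. Each camera call takes 0.05 s, during which the arm holds its last target.

## Working session

There is one attempt and no reset: what is moved stays moved. The work goes in short steps, Python scripts to look and compute and a tool call to move; the robot and the scene stay as the last step left them, time stands still between calls to the robot, and variables do not carry over. Pictures are saved under pics/ and viewed, and the job is handed in when it is done.

Besides the shell and the picture viewer there is one more tool, called after ">>>" as name(argument=value, ...) on one line, values as JSON. play_rows: Moves the arm, as the interface text tells. Its arguments: {"type":"object","properties":{"moves":{"type":"array"},"gripper":{"type":"number"}},"required":["moves"]}

```bash
ls; mkdir -p pics; python3 - <<'E'
from plant import r, vision
import cv2
print(r.observe())
for n in ("scene","side","wrist"):
    p=vision.camera_params(n); print(n,p)
    cv2.imwrite(f"pics/{n}0.png",vision.snapshot(n))
E
```

```text
pics
{'clock': 0.0, 'joint_positions': array([ 7.35117958e+01,  1.49358852e+01, -7.98724701e+00,  6.71917334e+01,
       -1.51809473e-03,  8.99997346e+01]), 'qvel': array([ 0.07811854,  0.10759696,  0.03676336,  0.01160396,  0.05077309,
       -0.01311148]), 'joint_efforts': array([ 8.22521397e-04, -4.05681145e+01,  2.53922528e+01,  1.89245230e-02,
       -9.54476468e-05,  1.92246944e-06]), 'tool_pos': array([0.14881206, 0.50273126, 0.23045371]), 'tool_rot': array([[-9.58879516e-01,  2.83812929e-01, -5.43586815e-04],
       [ 2.83813448e-01,  9.58877574e-01, -1.92986140e-03],
       [-2.64864107e-05, -2.00478182e-03, -9.99997990e-01]]), 'ft_force': array([-0.4807423 ,  0.66980534, -0.09646633]), 'wrist_torque': array([0.02511432, 0.02211398, 0.06593276]), 'grip_width': 1.0007731280925805}
scene {'intrinsics': array([[574.91638044,   0.        , 320.73923621],
       [  0.        , 574.91638044, 245.1231717 ],
       [  0.        ,   0.        ,   1.        ]]), 'k1': 0.04551544159361193, 'extrinsics': array([[ 3.77513341e-01,  9.26003532e-01,  1.06565076e-03,
        -2.03985908e-01]
[... 486 characters left out ...]
.79597764, -0.60528323, -0.00719844, -0.41986363],
       [ 0.45032706,  0.58417214,  0.67523955, -0.28512896],
       [-0.40450605, -0.54071723,  0.73756338, -1.31030811],
       [ 0.        ,  0.        ,  0.        ,  1.        ]])}
wrist {'intrinsics': array([[340.13396073,   0.        , 323.45147856],
       [  0.        , 340.13396073, 238.91483695],
       [  0.        ,   0.        ,   1.        ]]), 'k1': 0.0029267690148878115, 'extrinsics': array([[ 0.28335442,  0.95901304, -0.00206271, -0.52463365],
       [-0.92540249,  0.27285797, -0.26301856,  0.03425845],
       [-0.2516754 ,  0.07643631,  0.96478857, -0.37817319],
       [ 0.        ,  0.        ,  0.        ,  1.        ]])}
```

View pics/scene0.png

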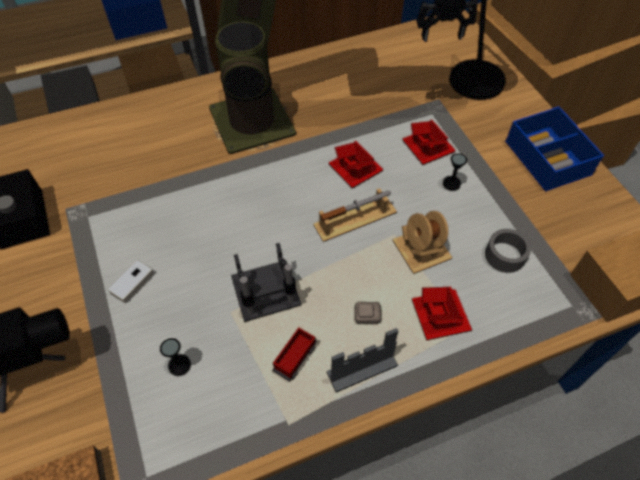

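View pics/side0.png

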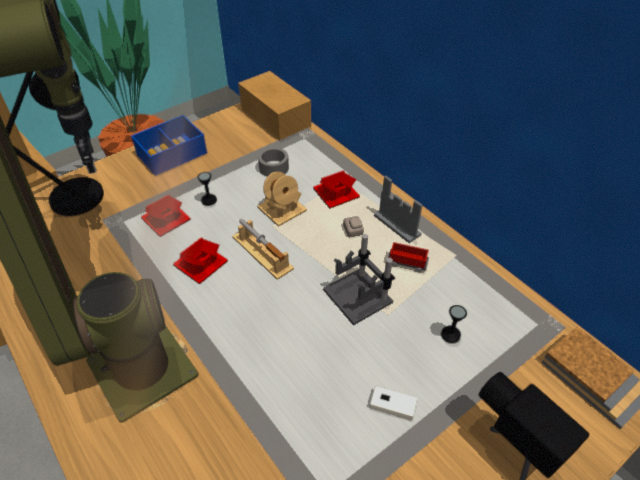

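View pics/wrist0.png

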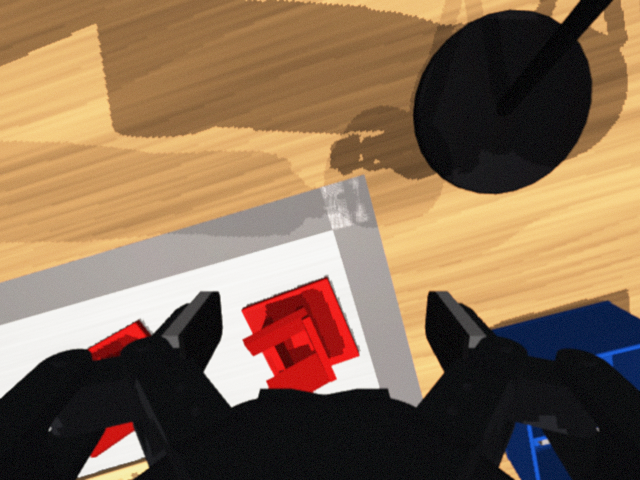

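The scene picture shows the spindle near (358,210), the drum (427,232) and the dark stand near (267,290). The other dark rack, at (362,363), looks like a decoy. Next I zoom in.

```bash
cat > h.py <<'E'
import numpy as np, cv2
def ray(p,uv):
    K=p["intrinsics"];E=p["extrinsics"];k=p["k1"]
    d=np.array([(uv[0]-K[0,2])/K[0,0],(uv[1]-K[1,2])/K[1,1]])
    u=d.copy()
    for _ in range(20): u=d/(1+k*(u@u))
    c=np.array([u[0],-u[1],-1.0]); R=E[:3,:3]
    return -R.T@E[:3,3], R.T@c
def plane(p,uv,z):
    o,d=ray(p,uv); return o+d*(z-o[2])/d[2]
def proj(p,X):
    K=p["intrinsics"];E=p["extrinsics"];k=p["k1"]
    c=E[:3,:3]@np.asarray(X,float)+E[:3,3]; u=np.array([c[0],-c[1]])/(-c[2]); u=u*(1+k*(u@u))
    return np.array([K[0,0]*u[0]+K[0,2],K[1,1]*u[1]+K[1,2]])
def tri(obs):
    A=np.zeros((3,3));b=np.zeros(3)
    for p,uv in obs:
        o,d=ray(p,uv); d=d/np.linalg.norm(d);M=np.eye(3)-np.outer(d,d);A+=M;b+=M@o
    X=np.linalg.solve(A,b); return X,[proj(p,X)-np.array(uv) for p,uv in obs]
def zoom(src,dst,x,y,w,h,s):
    im=cv2.imread(src)[y:y+h,x:x+w]
    im=cv2.resize(im,None,fx=s,fy=s,interpolation=cv2.INTER_CUBIC)
    for i in range(0,w,10):
        cv2.line(im,(i*s,0),(i*s,8 if (x+i)%50 else 20),(0,255,255),1)
        if (x+i)%20==0: cv2.putText(im,str(x+i),(i*s,18),0,.4,(255,0,255),1)
    for i in range(0,h,10):
        cv2.line(im,(0,i*s),(8,i*s),(0,255,255),1)
        if (y+i)%20==0: cv2.putText(im,str(y+i),(8,i*s+5),0,.4,(255,0,255),1)
    cv2.imwrite(dst,im)
E
python3 - <<'E'
from h import *
zoom("pics/scene0.png","pics/sc_a.png",300,180,160,100,5)
zoom("pics/scene0.png","pics/sc_b.png",220,230,100,100,6)
zoom("pics/side0.png","pics/si_a.png",220,160,100,120,5)
zoom("pics/side0.png","pics/si_b.png",310,220,110,110,5)
E
```

```text
(no output)
```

View pics/sc_a.png

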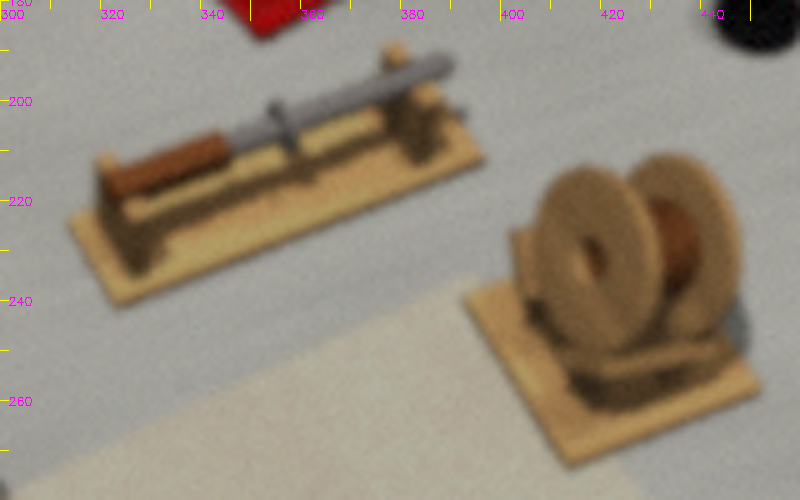

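View pics/sc_b.png

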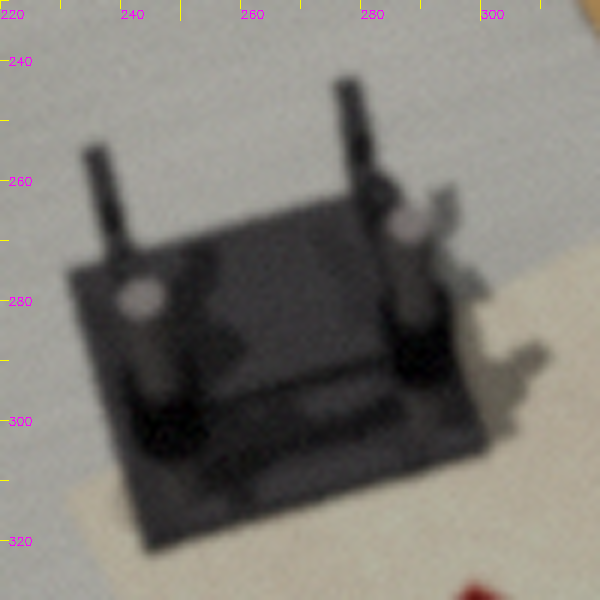

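View pics/si_a.png

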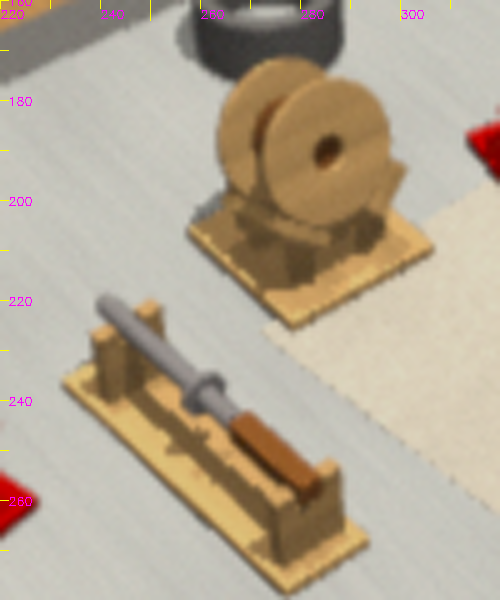

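View pics/si_b.png

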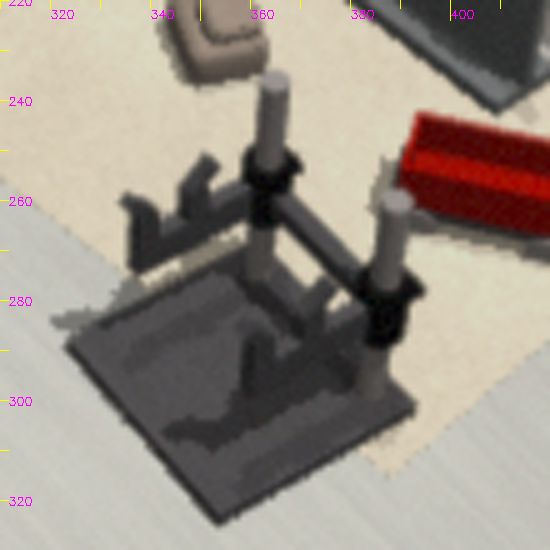

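```bash
cat > m1.py <<'E'
from plant import r, vision
from h import *
S=vision.camera_params("scene");D=vision.camera_params("side")
np.set_printoptions(precision=4,suppress=True)
def T(n,a,b):
    X,e=tri([(S,a),(D,b)]); print(n,X,np.round(e,1).tolist()); return X
T("tip",(388.5,192.8),(240.3,220.5)); T("hend",(321,217),(283,257)); T("collar",(356,204.5),(260.5,238)); T("hstart",(344,209.5),(267.5,244.5))
print([plane(S,q,.06) for q in ((388.5,192.8),(321,217))],[plane(D,q,.06) for q in ((240.3,220.5),(283,257))])
T("mouth",(419.4,231.6),(285.8,190.4))
T("colTip",(287.5,267),(364.5,236.5)); T("colH",(243.5,279.5),(389.5,260))
for q in ((287.5,267),(243.5,279.5)): print("S",plane(S,q,.162))
for q in ((364.5,236.5),(389.5,260)): print("D",plane(D,q,.162))
print("baseS",[plane(S,q,.012) for q in ((231.5,275),(301,304.5),(244.5,321.5))])
print("baseD",[plane(D,q,.012) for q in ((323,289),(354,324.5),(403,301.5))])
print("drest S",[plane(S,q,.010) for q in ((393.5,239),(414,272.5),(452,257))])
print("drest D",[plane(D,q,.010) for q in ((258,206),(279,225),(307,209.5))])
E
python3 m1.py
```

```text
tip [0.4375 0.2296 0.0602] [[0.1, -0.1], [0.1, 0.1]]
hend [0.4502 0.0359 0.0676] [[-0.5, 0.7], [-0.6, -0.5]]
collar [0.4436 0.1346 0.0632] [[-0.3, 0.3], [-0.3, -0.3]]
hstart [0.4456 0.1015 0.0625] [[-0.0, 0.0], [-0.0, -0.0]]
[array([0.4376, 0.2294, 0.06  ]), array([0.4436, 0.0401, 0.06  ])] [array([0.4376, 0.2303, 0.06  ]), array([0.4541, 0.0393, 0.06  ])]
mouth [0.5963 0.2281 0.0936] [[-0.7, 0.9], [-0.7, -0.6]]
colTip [ 0.6097 -0.1061  0.1615] [[-0.3, 0.3], [-0.3, -0.2]]
colH [ 0.6048 -0.2036  0.1627] [[-0.6, 0.6], [-0.6, -0.4]]
S [ 0.6095 -0.1053  0.162 ]
S [ 0.6035 -0.202   0.162 ]
D [ 0.6095 -0.1076  0.162 ]
D [ 0.6056 -0.2051  0.162 ]
baseS [array([ 0.4908, -0.2134,  0.012 ]), array([ 0.6294, -0.0864,  0.012 ]), array([ 0.6213, -0.2226,  0.012 ])]
baseD [array([ 0.4957, -0.0838,  0.012 ]), array([ 0.4874, -0.2223,  0.012 ]), array([ 0.6364, -0.2451,  0.012 ])]
drest S [array([0.5427, 0.1979, 0.01  ]), array([0.6503, 0.2004, 0.01  ]), array([0.6457, 0.308 , 0.01  ])]
drest D [array([0.5383, 0.2981, 0.01  ]), array([0.5421, 0.1898, 0.01  ]), array([0.6488, 0.1926, 0.01  ])]
```

```bash
cat >> h.py <<'E'
from scipy.spatial.transform import Rotation as Rn
def rotd(yaw,pitch=0):
    """tool x heading=yaw deg (world, horizontal), z down; pitch>0: tool x tilts up"""
    y,p=np.radians(yaw),np.radians(pitch)
    x=np.array([np.cos(y)*np.cos(p),np.sin(y)*np.cos(p),np.sin(p)])
    z=np.array([np.cos(y)*np.sin(p),np.sin(y)*np.sin(p),-np.cos(p)])
    return np.stack([x,np.cross(z,x),z],1)
def delta(pos0,R0,pos1,R1):
    return R0.T@(np.asarray(pos1)-pos0)*1000, Rn.from_matrix(R0.T@R1).as_rotvec(degrees=True)
E
python3 - <<'E'
from plant import r,vision
from h import *
np.set_printoptions(precision=3,suppress=True)
o=r.observe(); p=vision.camera_params("wrist")
E=p["extrinsics"];c=-E[:3,:3].T@E[:3,3];R=o["tool_rot"]
print("cam in tool",R.T@(c-o["tool_pos"])*1000,"view dir in tool",R.T@(-E[2,:3]), R.T@E[0,:3])
for yaw in (93,-87):
  print(yaw,delta(o["tool_pos"],R,[.445,.08,.24],rotd(yaw)))
E
```

```text
cam in tool [  66.672    0.75  -142.234] view dir in tool [-0.263 -0.     0.965] [0.001 1.    0.   ]
93 (array([-403.996, -321.452,   -8.835]), array([-0.077,  0.056, 70.511]))
-87 (array([-403.996, -321.452,   -8.835]), array([  -0.061,   -0.085, -109.489]))
```

```bash
cat >> h.py <<'E'
def path(pos0,R0,pos1,R1,n):
    rv=Rn.from_matrix(R0.T@R1).as_rotvec(); rows=[]
    pp,RR=np.array(pos0),R0
    for i in range(1,n+1):
        s=i/n; P=np.array(pos0)+(np.array(pos1)-pos0)*s; Q=R0@Rn.from_rotvec(rv*s).as_matrix()
        t,w=delta(pp,RR,P,Q); rows.append([round(float(v),1)+0 for v in t]+[round(float(v),2)+0 for v in w]); pp,RR=P,Q
    return rows
E
python3 - <<'E'
from plant import r,vision
from h import *
o=r.observe()
print(path(o["tool_pos"],o["tool_rot"],[.445,.08,.23],rotd(93),12))
E
```

```text
[[-33.7, -26.8, 0.1, -0.01, 0.0, 5.88], [-36.2, -23.2, 0.1, -0.01, 0.0, 5.88], [-38.4, -19.4, 0.1, -0.01, 0.0, 5.88], [-40.2, -15.3, 0.1, -0.01, 0.0, 5.88], [-41.6, -11.1, 0.1, -0.01, 0.0, 5.88], [-42.5, -6.8, 0.1, -0.01, 0.0, 5.88], [-43.0, -2.4, 0.1, -0.01, 0.0, 5.88], [-43.0, 2.0, 0.1, -0.01, 0.0, 5.88], [-42.5, 6.4, 0.1, -0.01, 0.0, 5.88], [-41.7, 10.7, 0.1, -0.01, 0.0, 5.88], [-40.4, 14.9, 0.1, -0.01, 0.0, 5.88], [-38.6, 18.9, 0.1, -0.01, 0.0, 5.88]]
```

>>> play_rows(moves=[[[-34,-27,0,0,0,5.9],[-36,-23,0,0,0,5.9],[-38,-19,0,0,0,5.9],[-40,-15,0,0,0,5.9],[-42,-11,0,0,0,5.9],[-42,-7,0,0,0,5.9],[-43,-2,0,0,0,5.9],[-43,2,0,0,0,5.9],[-42,6,0,0,0,5.9],[-42,11,0,0,0,5.9],[-40,15,0,0,0,5.9],[-39,19,0,0,0,5.9],[0,0,0,0,0,0],[0,0,0,0,0,0]]], gripper=85)

```text
clock: 1.9
tool_pos: [0.4439, 0.0812, 0.231]
tool_rot: [[-0.047, 0.999, -0.001], [0.999, 0.047, 0.0], [0.0, -0.001, -1.0]]
ft_force: [0.7, 0.6, 0.4]
grip_width: 0.992
```

```bash
cat > snap.py <<'E'
import sys,pickle
from plant import r,vision
import cv2
n,t=sys.argv[1],sys.argv[2]
p=vision.camera_params(n); o=r.observe(); im=vision.snapshot(n)
cv2.imwrite(f"pics/{n}{t}.png",im); pickle.dump((p,o),open(f"pics/{n}{t}.pkl","wb"))
print(o["clock"],o["tool_pos"].round(4),o["ft_force"].round(2),o["wrist_torque"].round(3),round(o["grip_width"],3))
E
python3 snap.py wrist 1
```

```text
1.9 [0.4439 0.0812 0.231 ] [0.7  0.65 0.37] [-0.018  0.001  0.028] 0.992
```

View pics/wrist1.png

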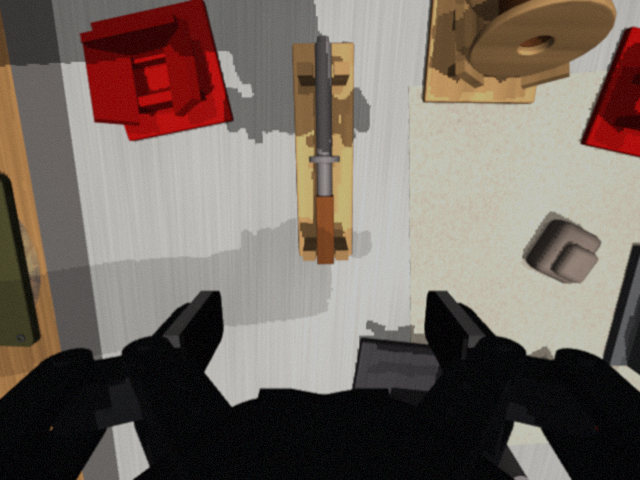

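The wrist view shows the spindle from tip (322,38) to handle end (326,263), and the drum mouth at about (537,43).

```bash
python3 - <<'E'
from h import *
import pickle
np.set_printoptions(precision=4,suppress=True)
p,o=pickle.load(open("pics/wrist1.pkl","rb"))
im=cv2.imread("pics/wrist1.png")
zoom("pics/wrist1.png","pics/w1a.png",285,30,80,245,3)
zoom("pics/wrist1.png","pics/w1b.png",420,0,200,110,4)
# axis by edge midpoints per row on spindle dark/brown
hsv=cv2.cvtColor(im,cv2.COLOR_BGR2HSV)
for v in range(205,262,8): print(v,im[v,308:346].tolist()[::3])
E
```

```text
205 [[114, 173, 194], [108, 170, 194], [50, 79, 103], [37, 77, 134], [34, 75, 134], [40, 81, 137], [42, 83, 143], [40, 80, 140], [40, 78, 136], [97, 156, 191], [112, 172, 194], [117, 179, 195], [117, 179, 195]]
213 [[110, 169, 192], [116, 176, 195], [49, 77, 101], [44, 80, 136], [43, 80, 140], [41, 80, 140], [41, 82, 141], [42, 81, 143], [43, 82, 138], [110, 169, 194], [115, 175, 193], [117, 181, 195], [118, 178, 195]]
221 [[95, 146, 186], [90, 144, 188], [46, 75, 96], [42, 74, 130], [38, 77, 137], [38, 76, 131], [44, 81, 143], [38, 80, 141], [43, 81, 138], [114, 172, 190], [114, 174, 194], [110, 171, 188], [116, 179, 194]]
229 [[49, 75, 97], [46, 73, 96], [45, 71, 96], [27, 56, 101], [31, 64, 115], [38, 70, 120], [36, 77, 137], [39, 78, 140], [36, 76, 133], [59, 87, 114], [53, 86, 112], [58, 90, 120], [111, 168, 193]]
237 [[36, 55, 75], [38, 58, 76], [37, 55, 71], [26, 53, 98], [30, 61, 112], [33, 65, 113], [33, 66, 119], [30, 65, 117], [35, 66, 116], [32, 50, 67], [29, 49, 66], [36, 56, 71], [49, 81, 105]]
245 [[28, 45, 61], [23, 39, 56], [30, 49, 62], [29, 56, 94], [34, 63, 115], [28, 62, 114], [30, 64, 115], [27, 64, 114], [36, 70, 120], [29, 44, 57], [29, 46, 62], [26, 44, 60], [28, 41, 60]]
253 [[86, 131, 171], [83, 130, 170], [81, 125, 165], [25, 53, 90], [34, 65, 116], [27, 58, 113], [32, 66, 119], [35, 69, 121], [36, 67, 118], [62, 97, 132], [84, 132, 170], [79, 124, 166], [83, 132, 168]]
261 [[138, 151, 163], [144, 153, 167], [146, 158, 168], [81, 96, 116], [29, 63, 116], [30, 63, 116], [35, 68, 119], [33, 68, 120], [32, 64, 116], [176, 184, 186], [173, 179, 184], [179, 186, 191], [177, 185, 190]]
```

View pics/w1a.png

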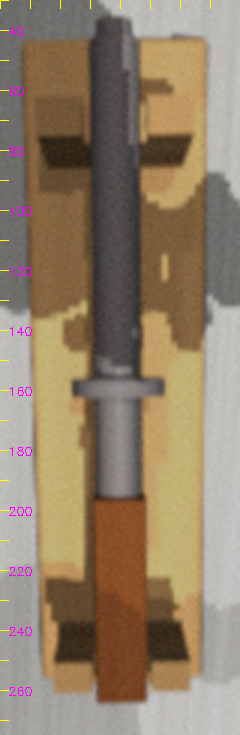

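View pics/w1b.png

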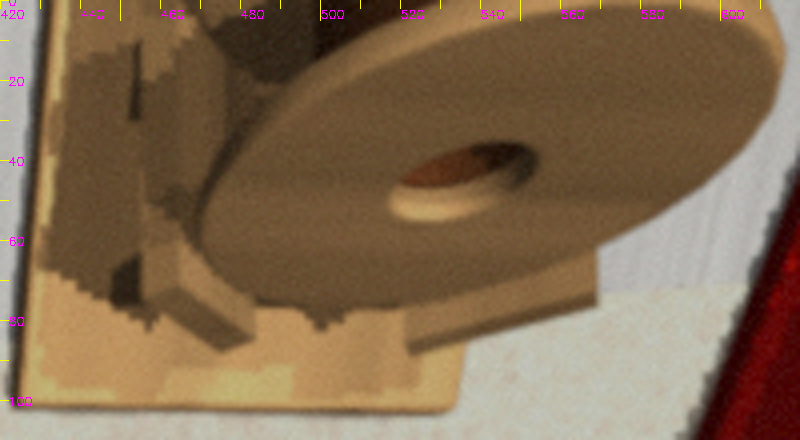

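```bash
python3 - <<'E'
from h import *
import pickle
np.set_printoptions(precision=4,suppress=True)
p,o=pickle.load(open("pics/wrist1.pkl","rb"))
tip=plane(p,(323.2,36),.062);he=plane(p,(325.6,263.3),.068);hs=plane(p,(325.2,195.7),.068);co=plane(p,(324.3,159),.07)
print(tip,he,hs,co); d=(tip-he)[:2];print("len",np.linalg.norm(d),"heading",np.degrees(np.arctan2(d[1],d[0])), np.degrees(np.arctan2(*((tip-co)[:2][::-1]))), np.linalg.norm((he-hs)[:2]))
S=pickle.load  # mouth
m=(420+465/4,181/4)
print("mouth px",m,plane(p,m,.0936))
from plant import vision
S=vision.camera_params("scene");D=vision.camera_params("side")
X,e=tri([(S,(419.4,231.6)),(D,(285.8,190.4)),(p,m)]);print(X,np.round(e,1).tolist())
# drumrest base front corners z=.01
print(plane(p,(424.5,101.5),.01),plane(p,(534,102.5),.01))
E
```

```text
[0.4362 0.2348 0.062 ] [0.4477 0.0414 0.068 ] [0.4442 0.1055 0.068 ] [0.4418 0.1376 0.07  ]
len 0.1937721621934393 heading 93.41073046831865 93.3049964331697 0.06423787361783481
mouth px (536.25, 45.25) [0.5936 0.2273 0.0936]
[0.5956 0.2282 0.0926] [[-0.8, 0.9], [-0.9, -0.3], [2.1, -0.8]]
[0.539 0.196 0.01 ] [0.6479 0.2002 0.01  ]
```

```bash
python3 - <<'E'
from plant import r,vision
from h import *
o=r.observe()
print(delta(o["tool_pos"],o["tool_rot"],[.4459,.0713,.042],rotd(93.4)))
E
```

```text
(array([-10.40280046,   1.87679684, 189.05229058]), array([-0.06353512, -0.01545131, -0.63329177]))
```

>>> play_rows(moves=[[[-5,1,30,0,0,-0.3],[-5,1,35,0,0,-0.3],[0,0,35,0,0,0],[0,0,30,0,0,0],[0,0,25,0,0,0],[0,0,20,0,0,0],[0,0,14,0,0,0],[0,0,0,0,0,0],[0,0,0,0,0,0]]])

```text
clock: 3.08
tool_pos: [0.4471, 0.072, 0.0429]
tool_rot: [[-0.059, 0.998, 0.001], [0.998, 0.059, 0.0], [0.0, 0.001, -1.0]]
ft_force: [0.2, 0.4, -0.3]
grip_width: 0.997
```

```bash
python3 snap.py wrist 2
```

```text
3.075 [0.4471 0.072  0.0429] [ 0.21  0.36 -0.32] [0.015 0.009 0.005] 0.997
```

View pics/wrist2.png

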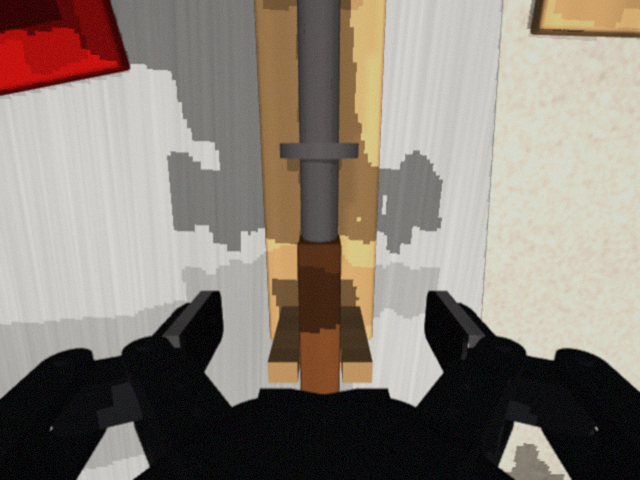

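```bash
python3 - <<'E'
from h import *
import pickle
np.set_printoptions(precision=4,suppress=True)
p,o=pickle.load(open("pics/wrist2.pkl","rb"))
hs=plane(p,(319.5,240),.068);co=plane(p,(319,150),.071)
print(hs,co,plane(p,(320,300),.068),(plane(p,(298,280),.068)-plane(p,(341,280),.068)))
E
```

```text
[0.4436 0.1067 0.068 ] [0.4417 0.1377 0.071 ] [0.4451 0.0834 0.068 ] [-0.0158 -0.0009  0.    ]
```

>>> play_rows(moves=[[[0,-1.2,0,0,0,0],[0,0,0,0,0,0],[0,0,0,0,0,0],[0,0,0,0,0,0],[0,0,0,0,0,0],[0,0,0,0,0,0],[0,0,0,0,0,0],[0,0,0,0,0,0]]], gripper=0)

```text
clock: 4.12
tool_pos: [0.446, 0.0711, 0.0425]
tool_rot: [[-0.058, 0.998, 0.0], [0.998, 0.058, -0.0], [-0.0, 0.0, -1.0]]
ft_force: [-1.2, -0.5, 4.6]
grip_width: 0.179
```

>>> play_rows(moves=[[[0,0,-5,0,0,0],[0,0,-10,0,0,0],[0,0,-20,0,0,0],[0,0,-30,0,0,0],[0,0,-30,0,0,0],[0,0,-25,0,0,0],[0,0,0,0,0,0]]])

```text
clock: 5.0
tool_pos: [0.4474, 0.0714, 0.1643]
tool_rot: [[-0.058, 0.998, 0.005], [0.998, 0.058, 0.001], [0.0, 0.005, -1.0]]
ft_force: [0.4, 0.5, -1.5]
grip_width: 0.172
```

```bash
cat > ins.py <<'E'
from plant import r,vision
from h import *
import sys
np.set_printoptions(precision=4,suppress=True)
yaw=92.2; M=np.array([.595,.228,.0936])
R=rotd(yaw,-18); a=R[:,0]; GZ=17.5e-3
def tcp(gap,M=M,R=R):  # tip gap before mouth
    return M-(gap+.165)*R[:,0]+GZ*R[:,2]
if __name__=="__main__":
    o=r.observe(); print(o["clock"],o["tool_pos"],o["grip_width"],tcp(.03)); 
    for q in path(o["tool_pos"],o["tool_rot"],tcp(.03),R,8): print(q)
E
python3 ins.py
```

```text
5.0 [0.4474 0.0714 0.1643] 0.17210551206107705 [0.6023 0.0373 0.1372]
[-5.4, 19.1, 3.5, 0.05, -2.25, 0.13]
[-5.2, 19.1, 3.7, 0.05, -2.25, 0.13]
[-5.0, 19.1, 3.8, 0.05, -2.25, 0.13]
[-4.8, 19.1, 4.0, 0.05, -2.25, 0.13]
[-4.6, 19.1, 4.2, 0.05, -2.25, 0.13]
[-4.4, 19.1, 4.3, 0.05, -2.25, 0.13]
[-4.2, 19.2, 4.5, 0.05, -2.25, 0.13]
[-3.9, 19.2, 4.6, 0.05, -2.25, 0.13]
```

>>> play_rows(moves=[[[-20,0,0,0,0,0],[-38,0,0,0,0,0],[-5,19,3.5,0.05,-2.25,0.13],[-5,19,3.7,0.05,-2.25,0.13],[-5,19,3.8,0.05,-2.25,0.13],[-5,19,4,0.05,-2.25,0.13],[-5,19,4.2,0.05,-2.25,0.13],[-4,19,4.3,0.05,-2.25,0.13],[-4,19,4.5,0.05,-2.25,0.13],[-4,19,4.6,0.05,-2.25,0.13],[30,0,0,0,0,0],[0,0,0,0,0,0],[0,0,0,0,0,0]]])

```text
clock: 6.62
tool_pos: [0.601, 0.0078, 0.1245]
tool_rot: [[-0.039, 0.999, 0.007], [0.95, 0.039, -0.31], [-0.31, -0.006, -0.951]]
ft_force: [0.1, -1.0, -0.8]
grip_width: 0.178
```

```bash
python3 snap.py wrist 3; python3 snap.py side 3; python3 snap.py scene 3; python3 - <<'E'
from h import *
zoom("pics/side3.png","pics/si3a.png",220,150,130,110,6)
zoom("pics/scene3.png","pics/sc3a.png",330,160,130,110,6)
E
```

```text
6.625 [0.601  0.0078 0.1245] [ 0.06 -0.98 -0.75] [ 0.244 -0.07   0.007] 0.178
6.675 [0.6013 0.0076 0.1249] [-0.41 -1.57 -0.95] [0.245 0.003 0.028] 0.174
6.725 [0.6015 0.0075 0.1252] [ 0.17  1.   -2.06] [ 0.328 -0.009  0.037] 0.177
```

View pics/wrist3.png

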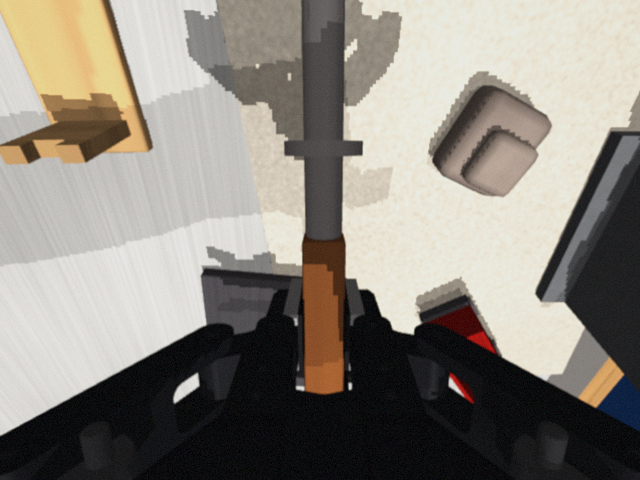

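View pics/si3a.png

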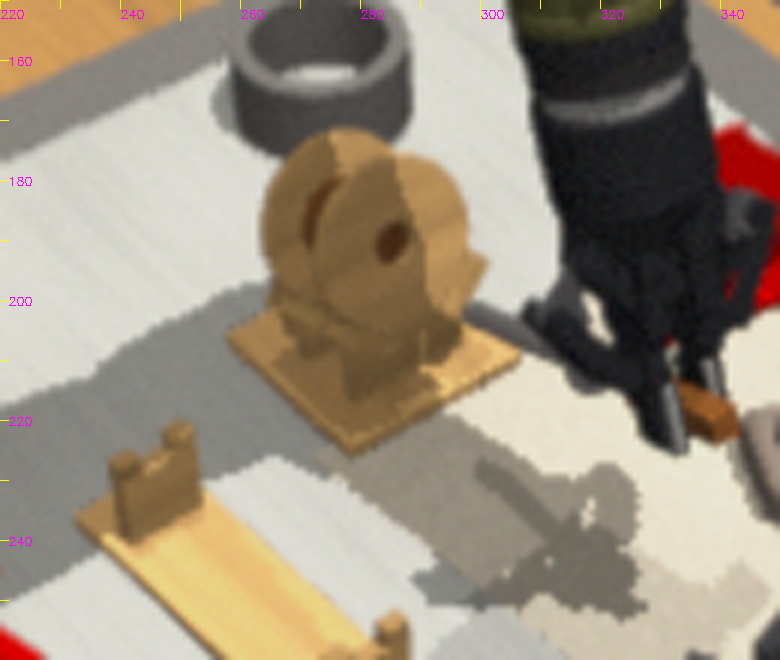

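View pics/sc3a.png

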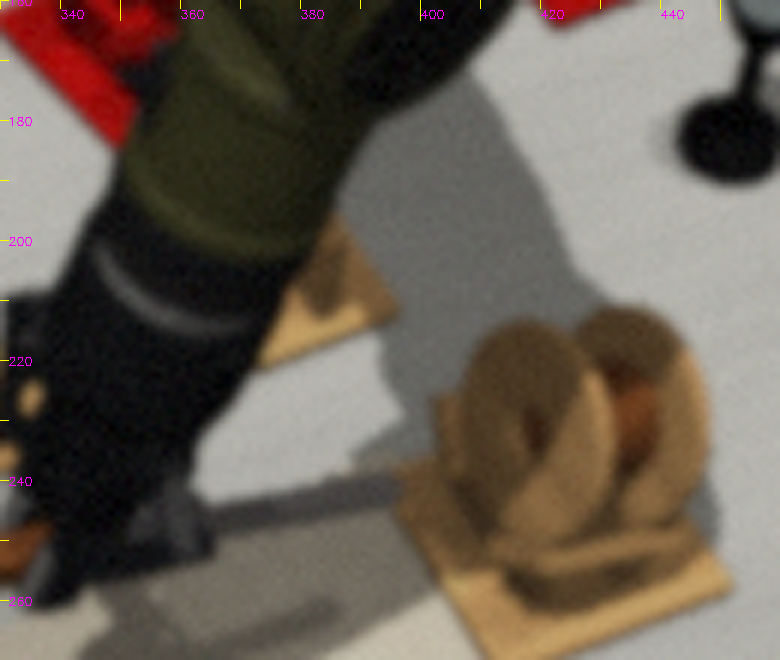

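```bash
python3 - <<'E'
from ins import *
import pickle
S=vision.camera_params("scene");D=vision.camera_params("side")
X,e=tri([(S,(396.5,241)),(D,(298.5,201))]);print("tip tri",X,np.round(e,1).tolist())
o=r.observe();T=o["tool_rot"];print("FK tip",o["tool_pos"]+.165*T[:,0]-.0175*T[:,2],o["tool_pos"])
X,e=tri([(S,(419,231.5)),(D,(285.4,190.3))]);print("mouth",X,np.round(e,1).tolist())
print(tcp(.03)); print(delta(o["tool_pos"],T,tcp(.03),R))
E
```

```text
tip tri [0.599  0.1671 0.0928] [[-0.5, 0.6], [-0.4, -0.4]]
FK tip [0.5953 0.1696 0.0911] [0.6016 0.0074 0.1255]
mouth [0.5954 0.2279 0.0939] [[-0.5, 0.7], [-0.5, -0.4]]
[0.6023 0.0373 0.1372]
(array([ 24.7087,   1.8163, -20.4041]), array([-0.222 ,  0.0118,  0.0486]))
```

>>> play_rows(moves=[[[0,0,-10,0,0,0],[0,0,-10,-0.2,0,0],[12,0,0,0,0,0],[20,0,0,0,0,0],[0,0,0,0,0,0],[0,0,0,0,0,0],[0,0,0,0,0,0]]])

```text
clock: 7.65
tool_pos: [0.6003, 0.0445, 0.1343]
tool_rot: [[-0.038, 0.999, 0.011], [0.95, 0.04, -0.309], [-0.309, -0.001, -0.951]]
ft_force: [0.2, -0.4, -0.9]
grip_width: 0.172
```

```bash
python3 snap.py side 4; python3 snap.py scene 4;python3 snap.py wrist 4; python3 - <<'E'
from h import *
zoom("pics/side4.png","pics/si4a.png",255,165,75,60,10)
zoom("pics/scene4.png","pics/sc4a.png",385,200,75,60,10)
E
```

```text
7.65 [0.6003 0.0445 0.1343] [ 0.16 -0.43 -0.91] [ 0.28   0.008 -0.017] 0.172
7.7 [0.6004 0.0445 0.1344] [-0.27 -0.47 -0.69] [0.223 0.    0.025] 0.173
7.75 [0.6004 0.0444 0.1345] [ 0.12 -0.33 -0.37] [0.25  0.008 0.005] 0.18
```

View pics/si4a.png

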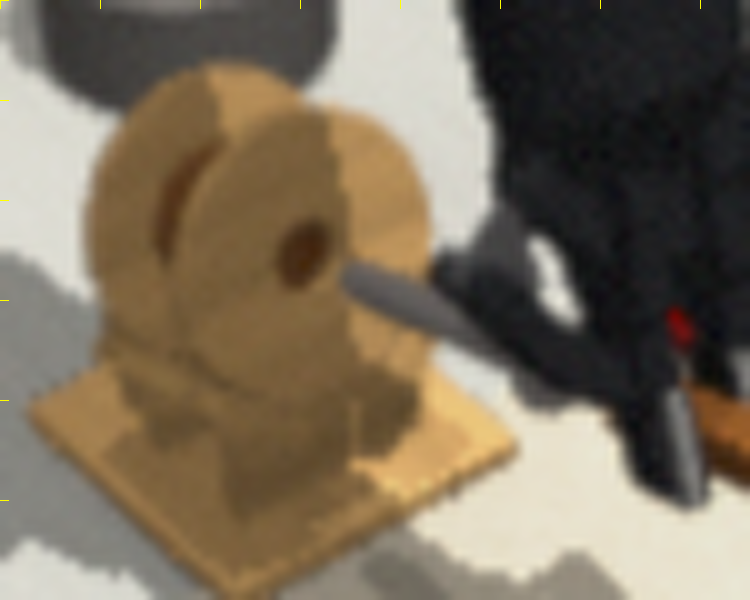

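View pics/sc4a.png

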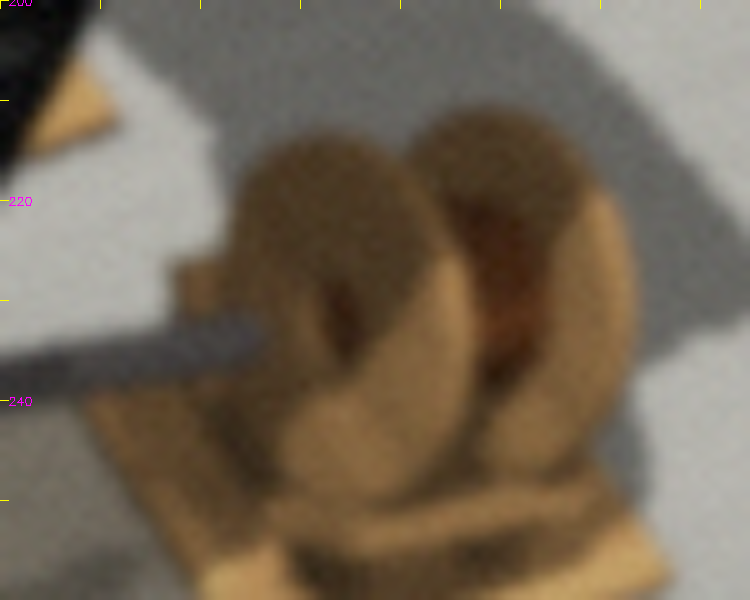

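View pics/wrist4.png

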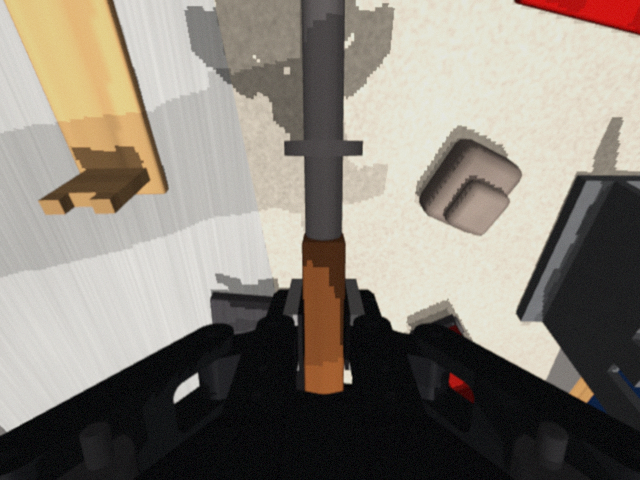

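```bash
python3 - <<'E'
from ins import *
S=vision.camera_params("scene");D=vision.camera_params("side")
X,e=tri([(S,(411.2,233.3)),(D,(290,192.8))]);print("tip tri",X,np.round(e,1).tolist())
o=r.observe();T=o["tool_rot"];t=o["tool_pos"]+.165*T[:,0]-.0175*T[:,2];print("FK tip",t,o["tool_pos"])
Y,e=tri([(S,(419.2,232)),(D,(285.3,190.2))]);print("mouth",Y,np.round(e,1).tolist())
print("tool-frame mouth-tip: tri",R.T@(Y-X)*1000," FK",R.T@(M-t)*1000)
# projected line extension: points along tip axis from FK offset
for g in (0,.02,.022,.025): print(g,proj(S,X+g*T[:,0]),proj(D,X+g*T[:,0]))
E
```

```text
tip tri [0.5963 0.2058 0.0992] [[-0.6, 0.7], [-0.6, -0.5]]
FK tip [0.594  0.2066 0.1002] [0.6004 0.0444 0.1346]
mouth [0.596  0.2287 0.093 ] [[-0.4, 0.5], [-0.3, -0.3]]
tool-frame mouth-tip: tri [23.6765  0.5698 -1.075 ]  FK [22.3705  1.7834 -0.3312]
0 [410.6232 234.0416] [289.4427 192.2912]
0.02 [417.3076 232.8033] [285.577  190.5911]
0.022 [417.9712 232.6804] [285.1944 190.4228]
0.025 [418.9648 232.4963] [284.6216 190.171 ]
```

>>> play_rows(moves=[[[5,0.8,-0.5,0,0,0],[10,0,0,0,0,0],[10,0,0,0,0,0],[10,0,0,0,0,0],[5,0,0,0,0,0],[0,0,0,0,0,0],[0,0,0,0,0,0]]])

```text
clock: 8.68
tool_pos: [0.5997, 0.0828, 0.1226]
tool_rot: [[-0.038, 0.999, 0.012], [0.95, 0.04, -0.309], [-0.309, -0.001, -0.951]]
ft_force: [0.9, -0.4, -1.0]
grip_width: 0.178
```

```bash
python3 snap.py side 5; python3 snap.py scene 5; python3 - <<'E'
from h import *
a=cv2.imread("pics/side5.png")[165:225,255:330];b=cv2.imread("pics/scene5.png")[200:260,385:460]
cv2.imwrite("pics/c5.png",cv2.resize(np.hstack([a,b]),None,fx=5,fy=5,interpolation=cv2.INTER_CUBIC))
E
```

```text
8.675 [0.5997 0.0828 0.1226] [ 0.89 -0.4  -1.  ] [ 0.277 -0.011 -0.021] 0.178
8.725 [0.5997 0.0827 0.1227] [ 0.51 -0.52 -0.93] [ 0.239  0.022 -0.047] 0.172
```

View pics/c5.png

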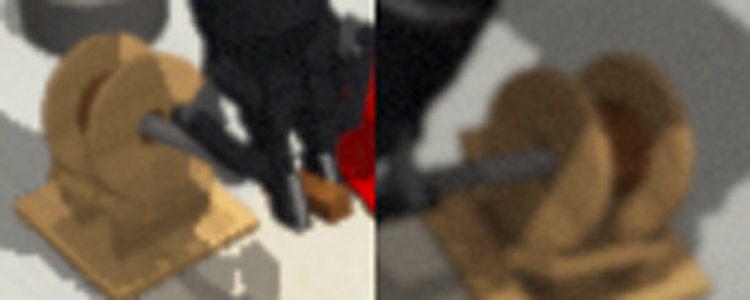

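The tip is in the bore on both views with no contact force, so I push on.

>>> play_rows(moves=[[[8,0,0,0,0,0],[8,0,0,0,0,0],[8,0,0,0,0,0],[8,0,0,0,0,0],[8,0,0,0,0,0],[8,0,0,0,0,0],[8,0,0,0,0,0],[0,0,0,0,0,0],[0,0,0,0,0,0]]])

```text
clock: 9.9
tool_pos: [0.5975, 0.136, 0.1053]
tool_rot: [[-0.038, 0.999, 0.012], [0.95, 0.04, -0.309], [-0.309, -0.001, -0.951]]
ft_force: [1.3, -1.0, -1.4]
grip_width: 0.178
```

>>> play_rows(moves=[[[4,0,0,0,0,0],[4,0,0,0,0,0],[4,0,0,0,0,0],[2,0,0,0,0,0],[0,0,0,0,0,0],[0,0,0,0,0,0]]])

```text
clock: 10.65
tool_pos: [0.597, 0.1494, 0.1009]
tool_rot: [[-0.038, 0.999, 0.012], [0.95, 0.04, -0.309], [-0.309, -0.001, -0.951]]
ft_force: [0.1, 0.2, -2.5]
grip_width: 0.171
```

```bash
python3 snap.py side 6; python3 snap.py scene 6; python3 snap.py wrist 6; python3 - <<'E'
from h import *
a=cv2.imread("pics/side6.png")[165:225,255:330];b=cv2.imread("pics/scene6.png")[200:260,385:460]
cv2.imwrite("pics/c6.png",cv2.resize(np.hstack([a,b]),None,fx=5,fy=5,interpolation=cv2.INTER_CUBIC))
E
```

```text
10.65 [0.597  0.1494 0.1009] [ 0.1   0.17 -2.46] [ 0.32   0.026 -0.022] 0.171
10.7 [0.597  0.1493 0.101 ] [ 0.08 -0.3  -1.32] [ 0.3   -0.015  0.03 ] 0.171
10.75 [0.597  0.1493 0.101 ] [-0.51  1.08 -0.44] [ 0.29   0.021 -0.018] 0.174
```

View pics/c6.png

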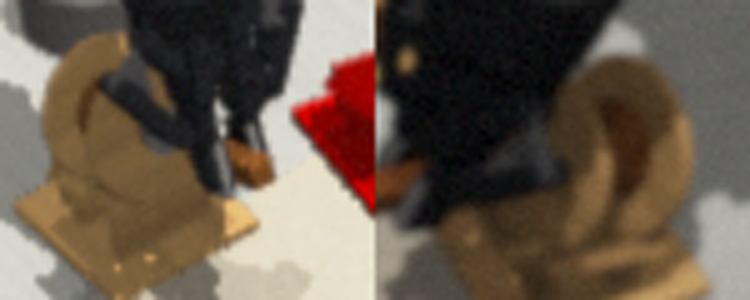

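View pics/wrist6.png

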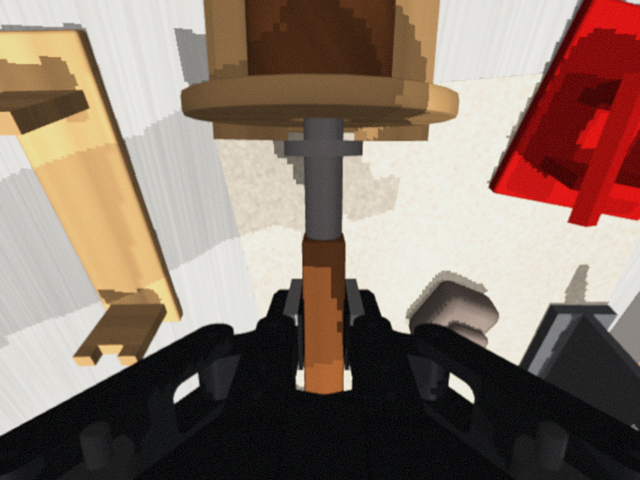

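>>> play_rows(moves=[[[1,0,0,0,0,0],[1,0,0,0,0,0],[1,0,0,0,0,0],[1,0,0,0,0,0],[1,0,0,0,0,0],[0,0,0,0,0,0]]])

```text
clock: 11.55
tool_pos: [0.5968, 0.1542, 0.0994]
tool_rot: [[-0.038, 0.999, 0.012], [0.95, 0.04, -0.309], [-0.309, -0.001, -0.951]]
ft_force: [-0.2, 0.6, -1.9]
grip_width: 0.169
```

```bash
python3 snap.py wrist 7; python3 - <<'E'
from h import *
zoom("pics/wrist7.png","pics/w7.png",250,60,150,120,5)
E
```

```text
11.55 [0.5968 0.1542 0.0994] [-0.23  0.58 -1.91] [0.23  0.035 0.05 ] 0.169
```

View pics/w7.png

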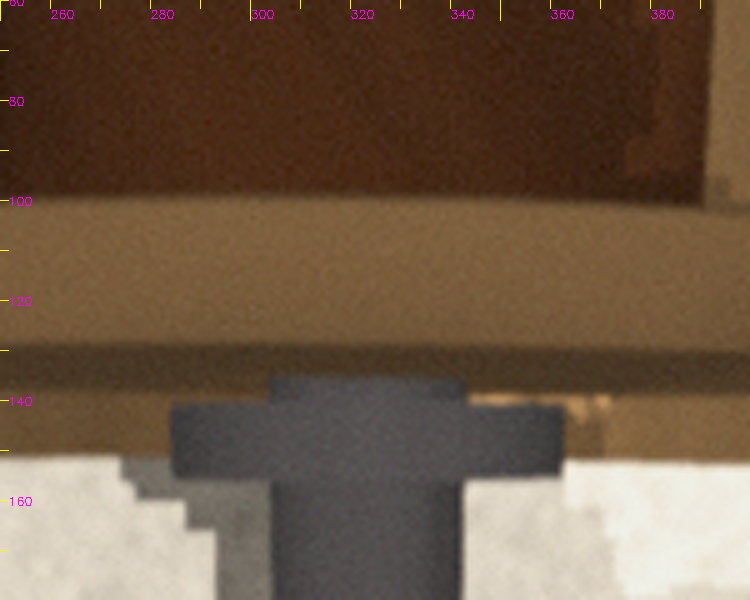

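>>> play_rows(moves=[[[1,0,0,0,0,0],[1,0,0,0,0,0],[0,0,0,0,0,0]]])

```text
clock: 11.98
tool_pos: [0.5968, 0.156, 0.0989]
tool_rot: [[-0.038, 0.999, 0.012], [0.95, 0.04, -0.309], [-0.309, -0.001, -0.951]]
ft_force: [-0.2, -0.9, -0.7]
grip_width: 0.177
```

>>> play_rows(moves=[[[1,0,0,0,0,0],[0,0,0,0,0,0]]])

```text
clock: 12.22
tool_pos: [0.5967, 0.1561, 0.0989]
tool_rot: [[-0.038, 0.999, 0.012], [0.95, 0.04, -0.311], [-0.311, -0.001, -0.95]]
ft_force: [-0.7, -4.6, 1.2]
grip_width: 0.176
```

Collar contact is felt at about 4.6 N. I'll lift along the stop while pitching the tip up, so the drum stays at the collar.

```bash
python3 - <<'E'
from plant import r
from h import *
o=r.observe();p0=o["tool_pos"];R0=o["tool_rot"]
Q=np.array([.126,0,.0275]); n=-R0[:,2]
pp,RR=p0,R0
seq=[(0,2),(0,4)]+[(22*i/16,4+56*np.sin(np.radians(22*i/16))) for i in range(1,17)]
for th,h in seq:
    R1=R0@Rn.from_rotvec([0,th,0],degrees=True).as_matrix()
    Qw=p0+R0@Q+n*h/1000 - .0006*R0[:,0]
    P=Qw-R1@Q
    t,w=delta(pp,RR,P,R1);print([round(float(v),1) for v in t],[round(float(v),2) for v in w],P.round(4),Qw.round(4)); pp,RR=P,R1
E
```

```text
[-0.6, -0.0, -2.0] [0.0, 0.0, 0.0] [0.5967 0.1561 0.101 ] [0.5923 0.2672 0.0356]
[-0.0, -0.0, -2.0] [0.0, 0.0, 0.0] [0.5967 0.1567 0.1029] [0.5922 0.2679 0.0375]
[-0.6, 0.0, 1.7] [-0.0, 1.37, -0.0] [0.5967 0.1556 0.1014] [0.5922 0.2683 0.0388]
[-0.6, 0.0, 1.7] [-0.0, 1.38, -0.0] [0.5968 0.1546 0.1   ] [0.5922 0.2687 0.0401]
[-0.6, 0.0, 1.7] [-0.0, 1.38, -0.0] [0.5968 0.1536 0.0985] [0.5922 0.2691 0.0414]
[-0.5, -0.0, 1.7] [-0.0, 1.37, -0.0] [0.5968 0.1527 0.097 ] [0.5922 0.2695 0.0426]
[-0.5, 0.0, 1.7] [-0.0, 1.38, 0.0] [0.5969 0.1518 0.0954] [0.5922 0.2699 0.0439]
[-0.5, 0.0, 1.7] [-0.0, 1.38, -0.0] [0.5969 0.151  0.0939] [0.5921 0.2704 0.0452]
[-0.4, -0.0, 1.7] [-0.0, 1.38, -0.0] [0.5969 0.1503 0.0922] [0.5921 0.2708 0.0464]
[-0.4, 0.0, 1.7] [-0.0, 1.37, -0.0] [0.5969 0.1496 0.0906] [0.5921 0.2712 0.0477]
[-0.4, -0.0, 1.7] [-0.0, 1.38, 0.0] [0.597  0.1491 0.0889] [0.5921 0.2716 0.049 ]
[-0.3, -0.0, 1.8] [-0.0, 1.37, -0.0] [0.597  0.1485 0.0872] [0.5921 0.272  0.0502]
[-0.3, -0.0, 1.8] [-0.0, 1.38, 0.0] [0.597  0.1481 0.0855] [0.5921 0.2724 0.0514]
[-0.3, -0.0, 1.8] [0.0, 1.38, -0.0] [0.597  0.1477 0.0837] [0.5921 0.2728 0.0527]
[-0.3, 0.0, 1.8] [-0.0, 1.37, -0.0] [0.597  0.1474 0.0819] [0.592  0.2732 0.0539]
[-0.2, -0.0, 1.8] [0.0, 1.37, 0.0] [0.597  0.1472 0.0801] [0.592  0.2736 0.0551]
[-0.2, 0.0, 1.8] [-0.0, 1.37, 0.0] [0.597  0.147  0.0782] [0.592  0.274  0.0563]
[-0.2, 0.0, 1.9] [-0.0, 1.38, -0.0] [0.597  0.1469 0.0764] [0.592  0.2744 0.0575]
```

>>> play_rows(moves=[[[-0.6,0,-2,0,0,0],[0,0,-2,0,0,0],[-0.6,0,1.7,0,1.4,0],[-0.6,0,1.7,0,1.4,0],[-0.6,0,1.7,0,1.4,0],[-0.5,0,1.7,0,1.4,0],[-0.5,0,1.7,0,1.4,0],[0,0,0,0,0,0]]])

```text
clock: 13.22
tool_pos: [0.5969, 0.1522, 0.0951]
tool_rot: [[-0.038, 0.999, 0.007], [0.981, 0.039, -0.19], [-0.19, -0.001, -0.982]]
ft_force: [0.3, -0.4, -1.4]
grip_width: 0.174
```

```bash
python3 snap.py wrist 8
```

```text
13.225 [0.5969 0.1522 0.0951] [ 0.32 -0.39 -1.43] [0.003 0.015 0.046] 0.174
```

View pics/wrist8.png

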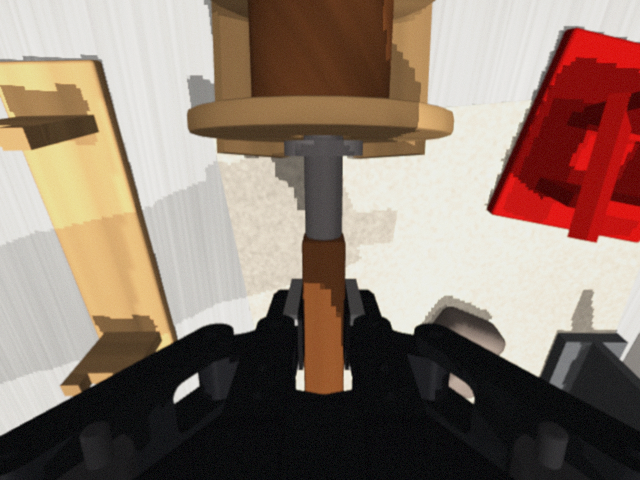

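>>> play_rows(moves=[[[-0.5,0,1.7,0,1.4,0],[-0.4,0,1.7,0,1.4,0],[-0.4,0,1.7,0,1.4,0],[-0.4,0,1.7,0,1.4,0],[-0.3,0,1.8,0,1.4,0],[-0.3,0,1.8,0,1.4,0],[0,0,0,0,0,0]]])

```text
clock: 14.15
tool_pos: [0.5969, 0.1486, 0.0849]
tool_rot: [[-0.039, 0.999, 0.001], [0.998, 0.039, -0.045], [-0.045, -0.001, -0.999]]
ft_force: [0.2, 0.1, -1.9]
grip_width: 0.174
```

```bash
python3 snap.py wrist 9;python3 snap.py scene 9
```

```text
14.15 [0.5969 0.1486 0.0849] [ 0.15  0.09 -1.87] [-0.213 -0.045  0.004] 0.174
14.2 [0.597  0.1488 0.085 ] [-0.47 -0.4  -1.78] [-0.318 -0.029 -0.012] 0.175
```

View pics/wrist9.png

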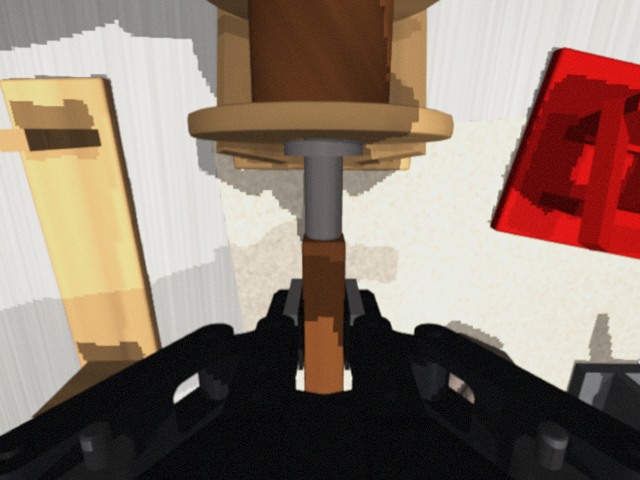

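>>> play_rows(moves=[[[-0.3,0,1.8,0,1.4,0],[-0.3,0,1.8,0,1.4,0],[-0.2,0,1.8,0,1.4,0],[-0.2,0,1.8,0,1.4,0],[-0.2,0,1.9,0,1.4,0],[0,0,-1,0,0.6,0],[0,0,-3,0,0,0],[0,0,-5,0,0,0],[0,0,-5,0,0,0],[0,0,-3,0,0,0],[0,0,0,0,0,0]]])

```text
clock: 15.62
tool_pos: [0.5974, 0.1467, 0.0933]
tool_rot: [[-0.04, 0.999, -0.003], [0.995, 0.04, 0.087], [0.087, 0.0, -0.996]]
ft_force: [0.3, 0.4, -3.0]
grip_width: 0.178
```

```bash
python3 snap.py wrist 10;python3 snap.py scene 10; python3 -c "
from h import *
zoom('pics/scene10.png','pics/sc10.png',340,170,130,100,6)"
```

```text
15.625 [0.5974 0.1467 0.0933] [ 0.27  0.35 -2.98] [-0.29  -0.002 -0.004] 0.178
15.675 [0.5972 0.1467 0.0931] [-0.53  0.38 -2.9 ] [-0.257 -0.006  0.048] 0.172
```

View pics/wrist10.png

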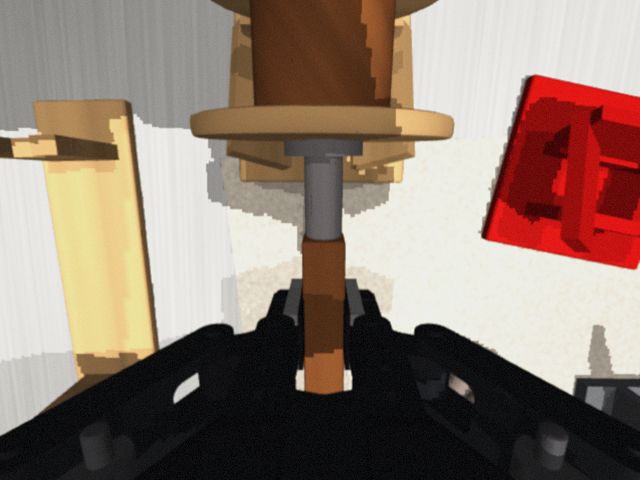

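View pics/sc10.png

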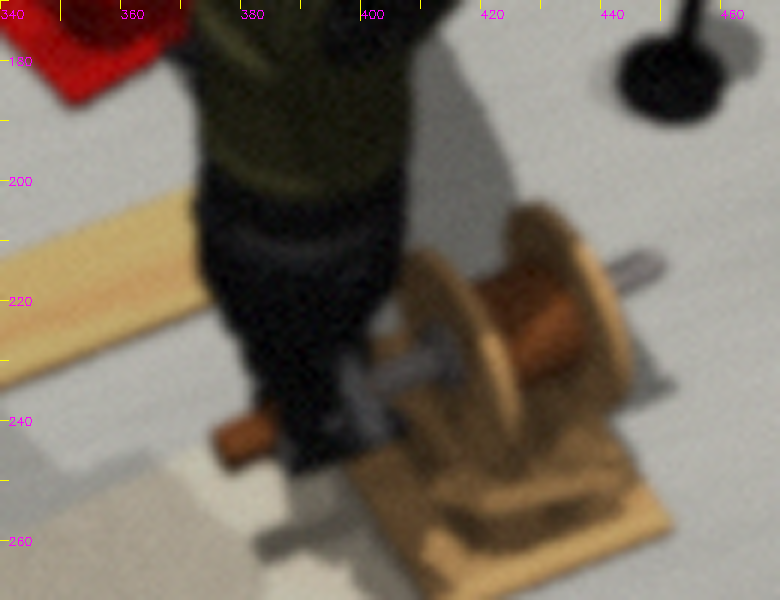

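>>> play_rows(moves=[[[0.4,0,-5,0,0,0],[0.8,0,-9,0,0,0],[1.1,0,-13,0,0,0],[1.3,0,-15,0,0,0],[1.3,0,-15,0,0,0],[1.3,0,-15,0,0,0],[1.3,0,-15,0,0,0],[1.1,0,-13,0,0,0],[1,0,-12,0,0,0],[0.8,0,-9,0,0,0],[0.6,0,-7,0,0,0],[0.3,0,-4,0,0,0],[0,0,0,0,0,0]]])

```text
clock: 17.35
tool_pos: [0.5973, 0.1463, 0.2254]
tool_rot: [[-0.04, 0.999, -0.004], [0.995, 0.04, 0.087], [0.087, -0.001, -0.996]]
ft_force: [0.3, 0.7, -2.5]
grip_width: 0.172
```

```bash
python3 snap.py wrist 11;python3 snap.py side 11; python3 -c "
from h import *
zoom('pics/side11.png','pics/si11.png',300,210,120,100,6)"
```

```text
17.35 [0.5973 0.1463 0.2254] [ 0.31  0.74 -2.51] [-0.295 -0.032 -0.011] 0.172
17.4 [0.5971 0.1462 0.2251] [-0.22  0.4  -1.53] [-0.262  0.014  0.011] 0.173
```

View pics/wrist11.png

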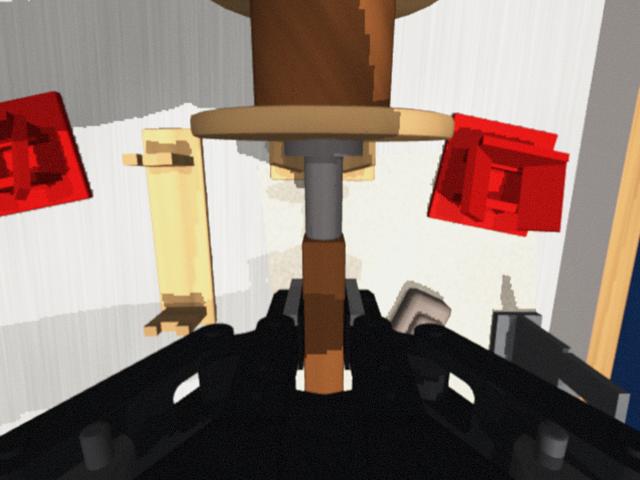

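View pics/si11.png

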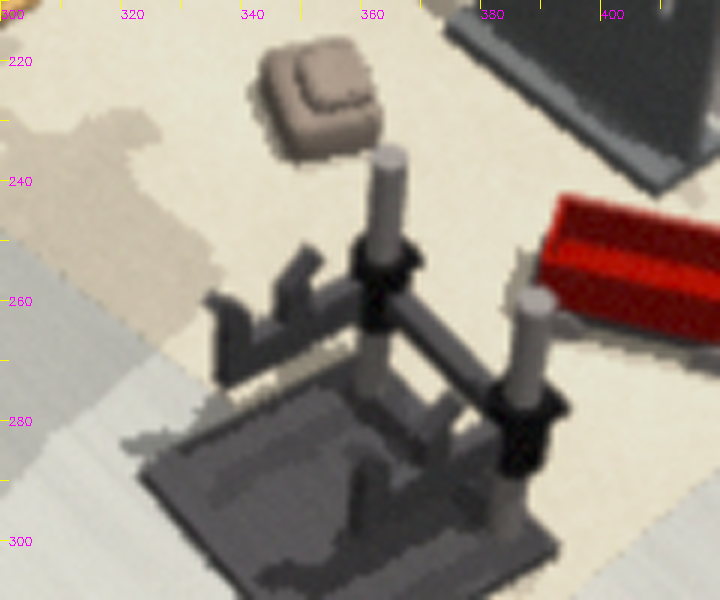

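```bash
cat > st.py <<'E'
from plant import r,vision
from h import *
np.set_printoptions(precision=4,suppress=True)
SO=np.array([.5425,-.1510]); SY=86.8
def tcp(z,pitch,dx=0,dy=0,SO=SO,SY=SY):
    R=rotd(SY,pitch); h=np.radians(SY); y=np.array([np.cos(h),np.sin(h)]); x=np.array([y[1],-y[0]])
    O=np.append(SO+dx*x+dy*y,z); return O-.101*R[:,0]+.0175*R[:,2],R
if __name__=="__main__":
    S=vision.camera_params("scene");D=vision.camera_params("side")
    for n,a,b in (("tipOuter",(277,243),(335.8,259.7)),("hOuter",(235,254.5),(361.7,285.8))):
        X,e=tri([(S,a),(D,b)]);print(n,X,np.round(e,1).tolist())
    o=r.observe(); P,R=tcp(.245,4); print(o["tool_pos"],P)
    rows=path(o["tool_pos"],o["tool_rot"],P,R,20)
    print(rows[0],rows[10],rows[19])
E
python3 st.py
```

```text
tipOuter [ 0.5215 -0.1005  0.1286] [[-0.3, 0.4], [-0.4, -0.3]]
hOuter [ 0.5174 -0.2012  0.129 ] [[-1.4, 1.5], [-1.5, -1.1]]
[0.597  0.1462 0.2249] [ 0.5369 -0.2504  0.2205]
[-19.6, -3.8, -1.5, -0.03, -0.05, 0.27] [-19.8, -2.8, -1.3, -0.03, -0.05, 0.27] [-19.9, -2.0, -1.2, -0.03, -0.05, 0.27]
```

>>> play_rows(moves=[[[-4,-0.8,-0.3,0,0,0],[-8,-1.5,-0.6,0,0,0.1],[-12,-2.2,-0.9,0,0,0.2],[-16,-2.8,-1.2,0,-0.1,0.3],[-19.7,-3.4,-1.4,0,-0.05,0.3],[-19.7,-3.3,-1.4,0,-0.05,0.3],[-19.7,-3.2,-1.4,0,-0.05,0.3],[-19.7,-3.1,-1.4,0,-0.05,0.3],[-19.7,-3,-1.4,0,-0.05,0.3],[-19.8,-2.9,-1.3,0,-0.05,0.3],[-19.8,-2.8,-1.3,0,-0.05,0.3],[-19.8,-2.7,-1.3,0,-0.05,0.3],[-19.8,-2.7,-1.3,0,-0.05,0.3],[-19.8,-2.6,-1.3,0,-0.05,0.3],[-19.8,-2.5,-1.3,0,-0.05,0.3],[-19.8,-2.4,-1.3,0,-0.05,0.3],[-19.9,-2.3,-1.2,0,-0.05,0.3],[-19.9,-2.2,-1.2,0,-0.05,0.3],[-19.9,-2.1,-1.2,0,-0.05,0.3],[-19.9,-2,-1.2,0,-0.05,0.3]]])

```text
clock: 19.95
tool_pos: [0.5449, -0.2124, 0.2209]
tool_rot: [[0.055, 0.998, -0.004], [0.996, -0.054, 0.071], [0.071, -0.008, -0.997]]
ft_force: [-0.1, -0.1, -2.0]
grip_width: 0.177
```

>>> play_rows(moves=[[[-16,-1.6,-1,0,-0.05,0.2],[-12,-1.2,-0.7,0,-0.05,0.1],[-8,-0.8,-0.5,0,0,0],[-4,-0.4,-0.2,0,0,0],[0,0,0,0,0,0],[0,0,0,0,0,0],[0,0,0,0,0,0]]])

```text
clock: 20.82
tool_pos: [0.5389, -0.2504, 0.2206]
tool_rot: [[0.059, 0.998, -0.004], [0.996, -0.059, 0.07], [0.069, -0.009, -0.998]]
ft_force: [-0.4, -0.7, -2.5]
grip_width: 0.176
```

```bash
python3 snap.py wrist 12;python3 snap.py side 12;python3 snap.py scene 12; python3 -c "
from h import *
zoom('pics/side12.png','pics/si12.png',290,160,130,170,4)
zoom('pics/scene12.png','pics/sc12.png',200,190,130,140,4)"; python3 st.py
```

```text
20.825 [ 0.5389 -0.2504  0.2206] [-0.39 -0.67 -2.45] [-0.307 -0.033 -0.029] 0.176
20.875 [ 0.5389 -0.2505  0.2206] [ 0.18 -0.1  -2.75] [-0.267  0.025  0.021] 0.173
20.925 [ 0.5389 -0.2505  0.2206] [ 0.21  1.11 -3.43] [-0.279 -0.006  0.009] 0.176
tipOuter [ 0.5215 -0.1005  0.1286] [[-0.3, 0.4], [-0.4, -0.3]]
hOuter [ 0.5174 -0.2012  0.129 ] [[-1.4, 1.5], [-1.5, -1.1]]
[ 0.5389 -0.2506  0.2206] [ 0.5369 -0.2504  0.2205]
[0.0, -0.1, 0.0, -0.02, 0.0, -0.01] [0.0, -0.1, 0.0, -0.02, 0.0, -0.01] [0.0, -0.1, 0.0, -0.02, 0.0, -0.01]
```

View pics/wrist12.png

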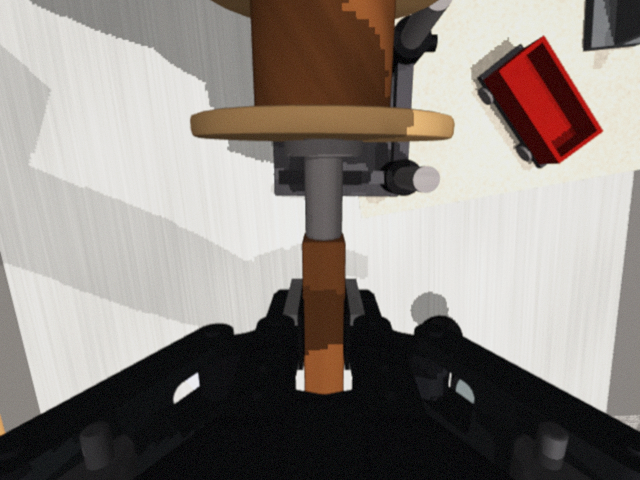

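View pics/si12.png

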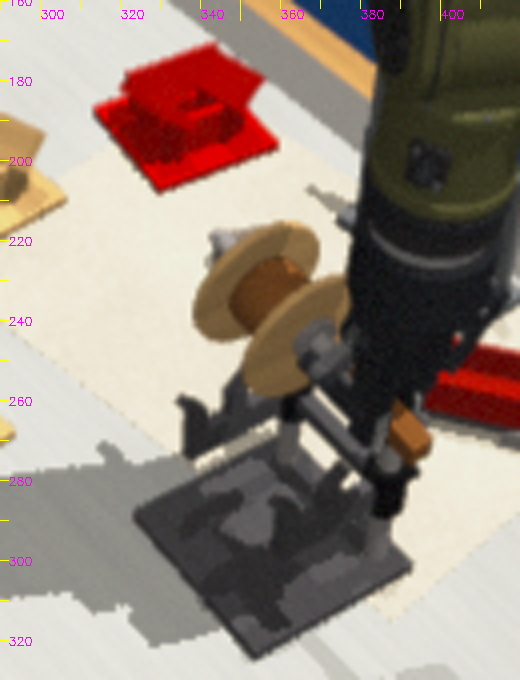

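View pics/sc12.png

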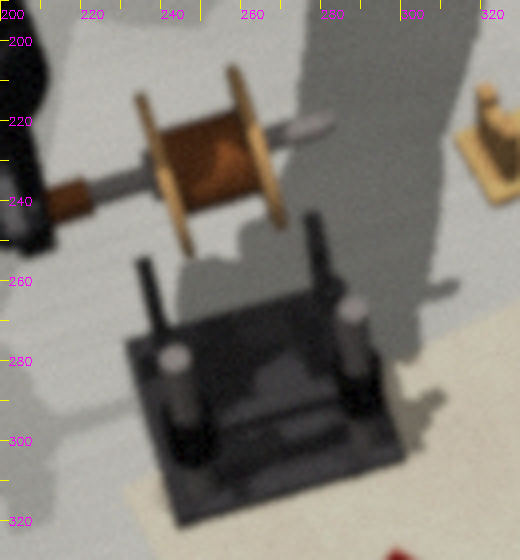

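```bash
python3 -c "
from h import *
zoom('pics/wrist12.png','pics/w12.png',265,130,180,75,4)
zoom('pics/wrist12.png','pics/w12b.png',380,0,80,80,6)"
```

```text
(no output)
```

View pics/w12.png

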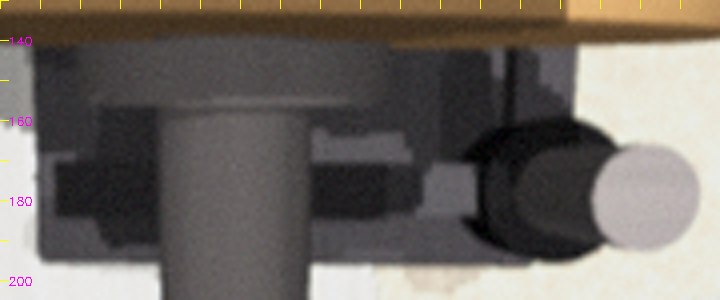

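View pics/w12b.png

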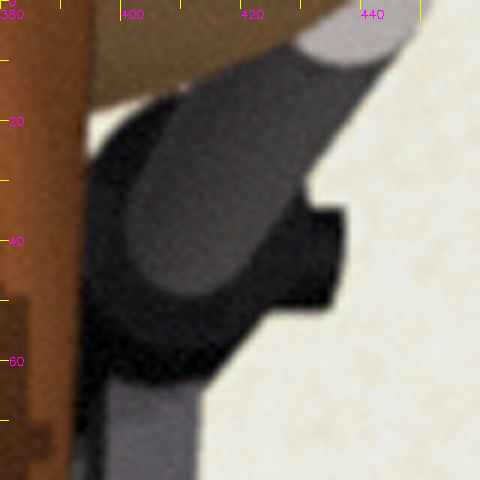

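```bash
python3 - <<'E'
from st import *
import pickle
p,o=pickle.load(open("pics/wrist12.pkl","rb"))
H=plane(p,(426.3,179),.162);T=plane(p,(440,0.5),.162);print("colH",H,"colT",T,np.linalg.norm(T-H),np.degrees(np.arctan2(*(T-H)[:2][::-1])))
h=np.radians(86.8);y=np.array([np.cos(h),np.sin(h)]);x=np.array([y[1],-y[0]])
print("origin from H",H[:2]-.064*x+.049*y,"from T",T[:2]-.064*x-.049*y)
for z in (.129,.102): print("plate edges",z,plane(p,(320,170.5),z),plane(p,(320,184.3),z), plane(p,(278.8,178),z),plane(p,(370.5,178),z))
c=[plane(p,q,.012) for q in ((274.5,195),(409,195))];print("base corner",c)
# expected positions
O=c[0][:2]+.05*x+.07*y;print(O)
S=vision.camera_params("scene");D=vision.camera_params("side")
X,e=tri([(S,(282.8,219.5)),(D,(342.5,220.5))]);print("tip tri",X,np.round(e,1).tolist())
t=o["tool_pos"]+.165*o["tool_rot"][:,0]-.0175*o["tool_rot"][:,2];print("FK tip",t)
E
```

```text
colH [ 0.6023 -0.2015  0.162 ] colT [ 0.6095 -0.1073  0.162 ] 0.09446096193706462 85.63865253029948
origin from H [ 0.5411 -0.149 ] from T [ 0.5428 -0.1527]
plate edges 0.129 [ 0.5391 -0.1928  0.129 ] [ 0.5386 -0.2022  0.129 ] [ 0.5104 -0.1962  0.129 ] [ 0.5735 -0.1999  0.129 ]
plate edges 0.102 [ 0.5386 -0.1927  0.102 ] [ 0.538  -0.2031  0.102 ] [ 0.5067 -0.1965  0.102 ] [ 0.5769 -0.2006  0.102 ]
base corner [array([ 0.4883, -0.2147,  0.012 ]), array([ 0.6275, -0.2227,  0.012 ])]
[ 0.5421 -0.1476]
tip tri [ 0.5467 -0.0897  0.244 ] [[-0.6, 0.7], [-0.7, -0.5]]
FK tip [ 0.5487 -0.0873  0.2495]
```

>>> play_rows(moves=[[[0,-1.5,0,-0.4,0,0],[-0.3,-1,4,0,0,0],[-0.6,0,8,0,0,0],[-0.8,0,12,0,0,0],[-1,0,14,0,0,0],[-1,0,14,0,0,0],[-1,0,14,0,0,0],[-0.8,0,12,0,0,0],[-0.7,0,10,0,0,0],[-0.4,0,6,0,0,0],[-0.3,0,4,0,0,0],[-0.1,0,2,0,0,0],[0,0,0,0,0,0],[0,0,0,0,0,0]]])

```text
clock: 22.72
tool_pos: [0.5364, -0.2509, 0.1207]
tool_rot: [[0.06, 0.998, 0.003], [0.996, -0.06, 0.069], [0.069, -0.001, -0.998]]
ft_force: [-1.0, -0.1, -2.6]
grip_width: 0.166
```

```bash
python3 snap.py wrist 13;python3 snap.py side 13;python3 snap.py scene 13; python3 -c "
from h import *
zoom('pics/side13.png','pics/si13.png',310,190,110,130,5)
zoom('pics/wrist13.png','pics/w13.png',240,130,200,100,4)
zoom('pics/scene13.png','pics/sc13.png',200,210,130,120,5)"
```

```text
22.725 [ 0.5364 -0.2509  0.1207] [-1.01 -0.11 -2.57] [-0.265  0.021 -0.055] 0.166
22.775 [ 0.5364 -0.2509  0.1207] [ 0.77  0.36 -1.77] [-0.285  0.038  0.035] 0.18
22.825 [ 0.5363 -0.2508  0.1206] [-0.01  0.82 -1.76] [-0.306  0.     0.016] 0.177
```

View pics/w13.png

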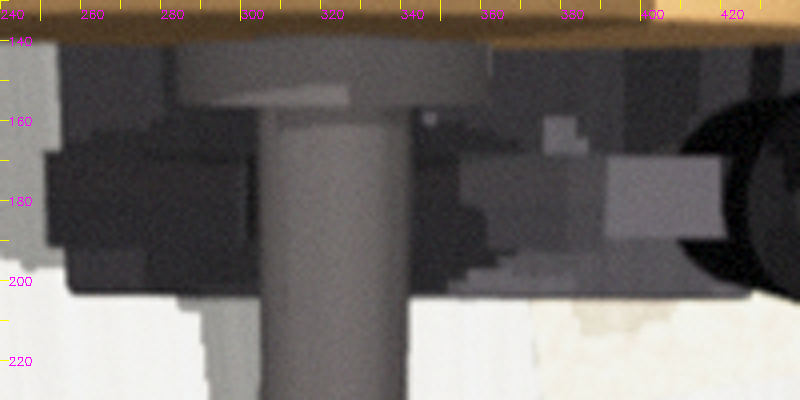

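View pics/si13.png

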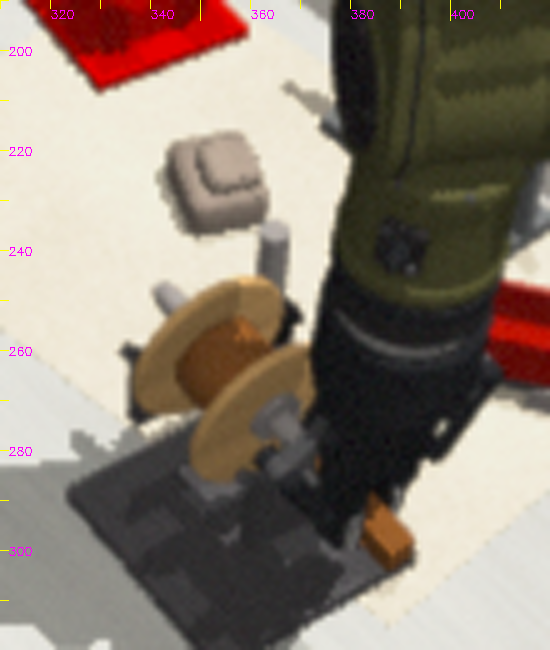

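View pics/sc13.png

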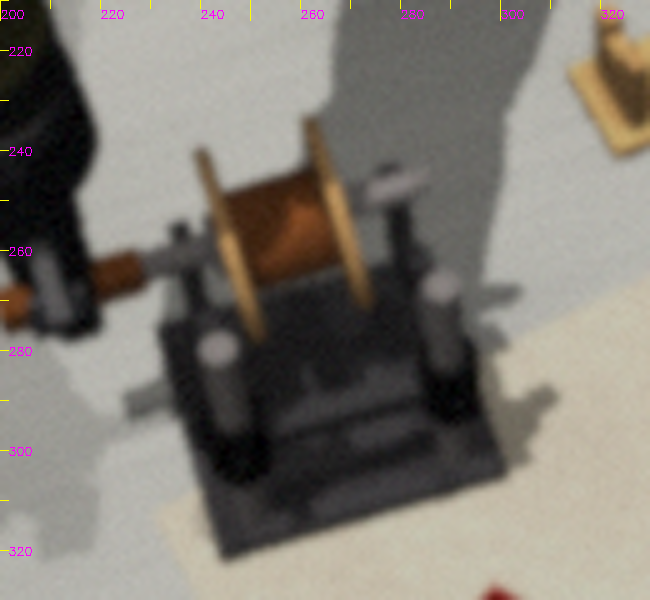

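View pics/wrist13.png

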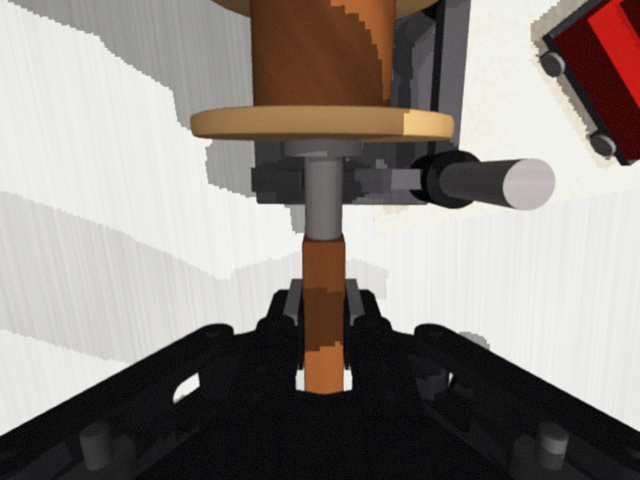

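```bash
python3 - <<'E'
from st import *
import pickle
p,o=pickle.load(open("pics/wrist13.pkl","rb"))
T=o["tool_rot"];t=o["tool_pos"]
def rel(uv,z):
    X=plane(p,uv,z); return X.round(4), (T.T@(X-t)*1000).round(1)
print("colH top",rel((529,184),.162))
for u in (251.5,301.7,355,382.5,391,421): print(u,rel((u,179.5),.129),rel((u,179.5),.11))
print("edges y",rel((275,167.5),.129),rel((275,191.5),.129))
print("base corners",rel((257,203.5),.012),rel((428,204),.012))
E
python3 -c "
from h import *
im=cv2.imread('pics/wrist13.png')[150:215,240:440]
im=cv2.convertScaleAbs(im,alpha=2.2,beta=-40)
cv2.imwrite('pics/w13e.png',cv2.resize(im,None,fx=4,fy=4,interpolation=cv2.INTER_CUBIC))"
```

```text
colH top (array([ 0.6021, -0.2014,  0.162 ]), array([ 56. ,  62.6, -37.6]))
251.5 (array([ 0.5108, -0.1954,  0.129 ]), array([ 54.3, -28.9,  -4.5])) (array([ 0.5068, -0.1956,  0.11  ]), array([ 52.5, -32.8,  14.4]))
301.7 (array([ 0.5309, -0.1966,  0.129 ]), array([54.3, -8.8, -4.6])) (array([ 0.5297, -0.197 ,  0.11  ]), array([ 52.5, -10. ,  14.4]))
355 (array([ 0.5522, -0.1979,  0.129 ]), array([54.3, 12.5, -4.6])) (array([ 0.5539, -0.1984,  0.11  ]), array([52.5, 14.3, 14.3]))
382.5 (array([ 0.5632, -0.1985,  0.129 ]), array([54.3, 23.5, -4.6])) (array([ 0.5664, -0.1992,  0.11  ]), array([52.5, 26.8, 14.3]))
391 (array([ 0.5666, -0.1987,  0.129 ]), array([54.3, 26.9, -4.6])) (array([ 0.5702, -0.1994,  0.11  ]), array([52.5, 30.7, 14.3]))
421 (array([ 0.5785, -0.1994,  0.129 ]), array([54.3, 38.9, -4.6])) (array([ 0.5839, -0.2002,  0.11  ]), array([52.5, 44.3, 14.3]))
edges y (array([ 0.5206, -0.1913,  0.129 ]), array([ 59. , -19.3,  -4.2])) (array([ 0.5198, -0.2007,  0.129 ]), array([ 49.5, -19.6,  -4.9]))
base corners (array([ 0.4886, -0.2147,  0.012 ]), array([ 25.7, -49.8, 110.8])) (array([ 0.6165, -0.2227,  0.012 ]), array([ 25.4,  78.3, 110.6]))
```

View pics/w13e.png

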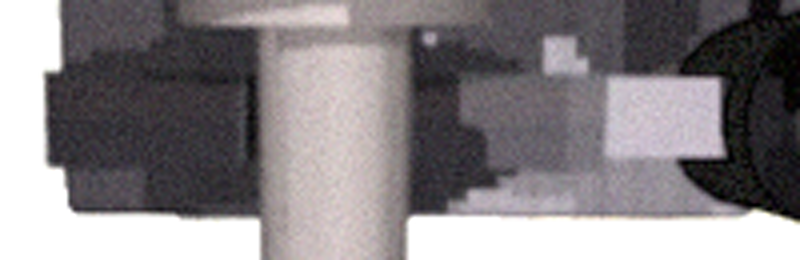

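>>> play_rows(moves=[[[1.4,-0.8,0,0,-0.5,0],[1.4,0,0,0,-0.5,0],[0,0,0,0,-0.5,0],[0,0,0,0,-0.5,0],[-0.1,0,2,0,0,0],[-0.1,0,3,0,0,0],[-0.1,0,3,0,0,0],[-0.1,0,3,0,0,0],[-0.1,0,3,0,0,0],[-0.1,0,2,0,0,0],[0,0,0,0,0,0],[0,0,0,0,0,0]]])

```text
clock: 24.38
tool_pos: [0.5356, -0.248, 0.1046]
tool_rot: [[0.06, 0.998, 0.001], [0.998, -0.06, 0.034], [0.034, -0.001, -0.999]]
ft_force: [-0.1, 0.5, -2.2]
grip_width: 0.177
```

```bash
python3 snap.py wrist 14;python3 snap.py scene 14; python3 -c "
from h import *
im=cv2.imread('pics/wrist14.png')[130:220,230:450]
im=cv2.convertScaleAbs(im,alpha=2.,beta=-30)
cv2.imwrite('pics/w14.png',cv2.resize(im,None,fx=3.5,fy=3.5,interpolation=cv2.INTER_CUBIC))
zoom('pics/scene14.png','pics/sc14.png',200,210,130,120,5)"
```

```text
24.375 [ 0.5356 -0.248   0.1046] [-0.13  0.46 -2.23] [-0.208  0.02  -0.021] 0.177
24.425 [ 0.5356 -0.248   0.1047] [-0.07  0.6  -1.89] [-0.227 -0.001  0.008] 0.173
```

View pics/w14.png

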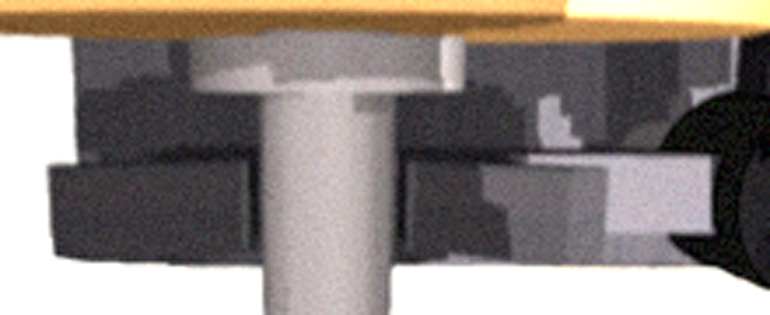

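View pics/sc14.png

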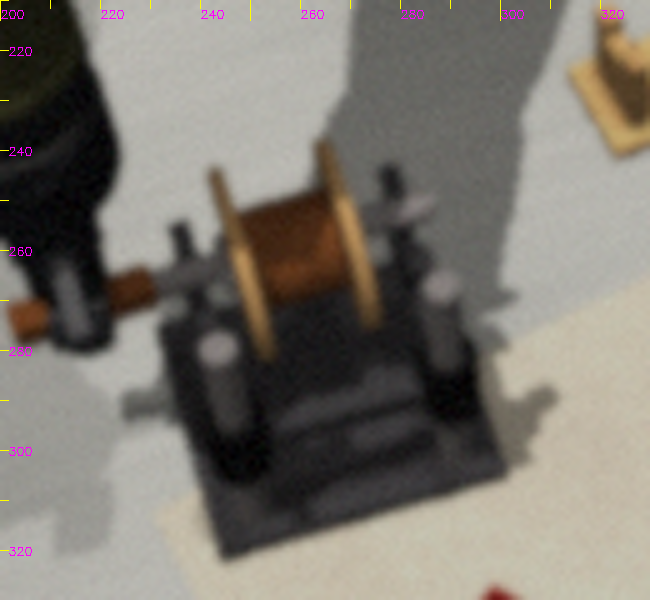

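The slot edges in the wrist view (zoomed 247/406) sit symmetrically about the shaft (263–390), so it is centred. I'll keep lowering and feel for the bottom.

>>> play_rows(moves=[[[-0.1,0,2,0,0,0],[-0.1,0,2,0,0,0],[-0.1,0,2,0,0,0],[-0.1,0,2,0,0,0],[0,0,2,0,0,0],[0,0,2,0,0,0],[0,0,0,0,0,0]]])

```text
clock: 25.35
tool_pos: [0.5353, -0.2479, 0.0923]
tool_rot: [[0.06, 0.998, 0.0], [0.998, -0.06, 0.035], [0.035, -0.002, -0.999]]
ft_force: [-0.5, 0.4, -2.4]
grip_width: 0.174
```

>>> play_rows(moves=[[[0,0,1,0,0,0],[0,0,1,0,0,0],[0,0,1,0,0,0],[0,0,0,0,0,0]]])

```text
clock: 25.85
tool_pos: [0.5354, -0.2478, 0.0894]
tool_rot: [[0.06, 0.998, 0.0], [0.998, -0.06, 0.035], [0.034, -0.002, -0.999]]
ft_force: [0.4, -0.6, -1.5]
grip_width: 0.175
```

>>> play_rows(moves=[[[0,0,1,0,0,0],[0,0,1,0,0,0],[0,0,1,0,0,0],[0,0,0,0,0,0]]])

```text
clock: 26.35
tool_pos: [0.5354, -0.2477, 0.0864]
tool_rot: [[0.06, 0.998, 0.0], [0.998, -0.06, 0.034], [0.034, -0.002, -0.999]]
ft_force: [-0.0, 0.3, -2.5]
grip_width: 0.174
```

>>> play_rows(moves=[[[0,0,1,0,0,0],[0,0,1,0,0,0],[0,0,0,0,0,0]]])

```text
clock: 26.72
tool_pos: [0.5355, -0.2476, 0.0844]
tool_rot: [[0.06, 0.998, 0.0], [0.998, -0.06, 0.034], [0.034, -0.002, -0.999]]
ft_force: [-0.4, 0.8, -2.7]
grip_width: 0.175
```

>>> play_rows(moves=[[[0,0,1,0,0,0],[0,0,1,0,0,0],[0,0,0,0,0,0]]])

```text
clock: 27.1
tool_pos: [0.5354, -0.2476, 0.0824]
tool_rot: [[0.06, 0.998, 0.0], [0.998, -0.06, 0.034], [0.034, -0.002, -0.999]]
ft_force: [-0.8, 0.6, -2.7]
grip_width: 0.174
```

```bash
python3 snap.py wrist 15;python3 snap.py scene 15; python3 -c "
from h import *
im=cv2.imread('pics/wrist15.png')[130:220,230:450]
im=cv2.convertScaleAbs(im,alpha=2.,beta=-30)
a=cv2.resize(im,None,fx=3,fy=3,interpolation=cv2.INTER_CUBIC)
cv2.imwrite('pics/w15.png',a)
zoom('pics/scene15.png','pics/sc15.png',200,210,130,120,5)"
```

```text
27.1 [ 0.5354 -0.2476  0.0824] [-0.78  0.61 -2.71] [-0.226  0.076 -0.001] 0.174
27.15 [ 0.5355 -0.2476  0.0825] [-0.68 -0.05 -2.33] [-0.255  0.014  0.022] 0.17
```

View pics/w15.png

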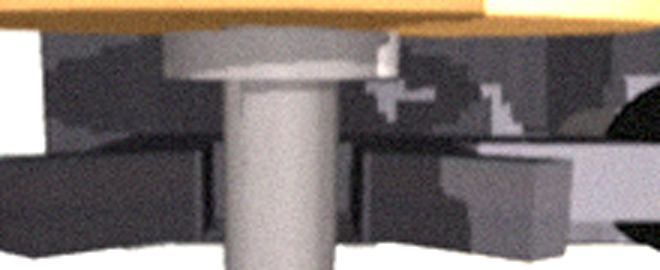

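View pics/sc15.png

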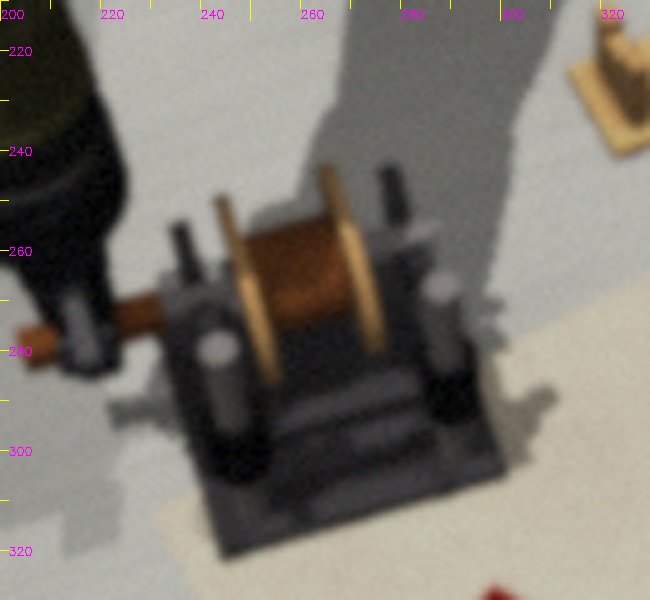

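>>> play_rows(moves=[[[0,0,1,0,0,0],[0,0,1,0,0,0],[0,0,0,0,0,0]]])

```text
clock: 27.58
tool_pos: [0.5356, -0.2476, 0.0808]
tool_rot: [[0.06, 0.998, 0.001], [0.998, -0.06, 0.034], [0.034, -0.001, -0.999]]
ft_force: [-0.8, -0.9, 0.3]
grip_width: 0.176
```

>>> play_rows(moves=[[[0,0,1,0,0,0],[0,0,1,0,0,0],[0,0,0,0,0,0]]])

```text
clock: 27.95
tool_pos: [0.5358, -0.2477, 0.08]
tool_rot: [[0.06, 0.998, 0.002], [0.998, -0.06, 0.034], [0.034, -0.0, -0.999]]
ft_force: [-3.1, -0.3, 8.4]
grip_width: 0.178
```

>>> play_rows(moves=[[[0,0,-1,0,0,0],[-0.15,0,-0.45,0,-0.5,0],[-0.15,0,-0.45,0,-0.5,0],[0,0,0,0,0,0]]])

```text
clock: 28.45
tool_pos: [0.5357, -0.2479, 0.0812]
tool_rot: [[0.059, 0.998, 0.0], [0.998, -0.059, 0.016], [0.016, -0.001, -1.0]]
ft_force: [-1.4, -0.9, 6.3]
grip_width: 0.17
```

```bash
python3 -c "
from plant import r
o=r.observe();print(o['tool_pos'],o['ft_force'],o['wrist_torque'],o['tool_rot'][2])"
```

```text
[ 0.53574518 -0.24787415  0.08116571] [-1.38959999 -0.91315788  6.3017519 ] [0.14036012 0.36687241 0.07024998] [ 1.61650817e-02 -7.17571179e-04 -9.99869079e-01]
```

>>> play_rows(moves=[[[-0.1,0,-0.7,0,-0.3,0],[-0.1,0,-0.35,0,-0.3,0],[0,0,0,0,0,0]]])

```text
clock: 28.82
tool_pos: [0.5357, -0.248, 0.0817]
tool_rot: [[0.06, 0.998, -0.001], [0.998, -0.06, 0.006], [0.006, -0.001, -1.0]]
ft_force: [-2.4, 0.0, 4.8]
grip_width: 0.177
```

```bash
python3 -c "
from plant import r
o=r.observe();print(o['tool_pos'],o['ft_force'],o['wrist_torque'],o['tool_rot'][2])"; python3 snap.py scene 16;python3 snap.py wrist 16; python3 -c "
from h import *
zoom('pics/scene16.png','pics/sc16.png',200,210,130,120,5)"
```

```text
[ 0.53567398 -0.24803017  0.08170932] [-2.36445778  0.03450375  4.82022523] [0.15641853 0.29116373 0.06827346] [ 0.00617375 -0.00112724 -0.99998031]
28.825 [ 0.5357 -0.248   0.0817] [-2.36  0.03  4.82] [0.156 0.291 0.068] 0.177
28.875 [ 0.5357 -0.248   0.0817] [-1.75 -0.03  4.3 ] [0.192 0.3   0.059] 0.176
```

View pics/sc16.png

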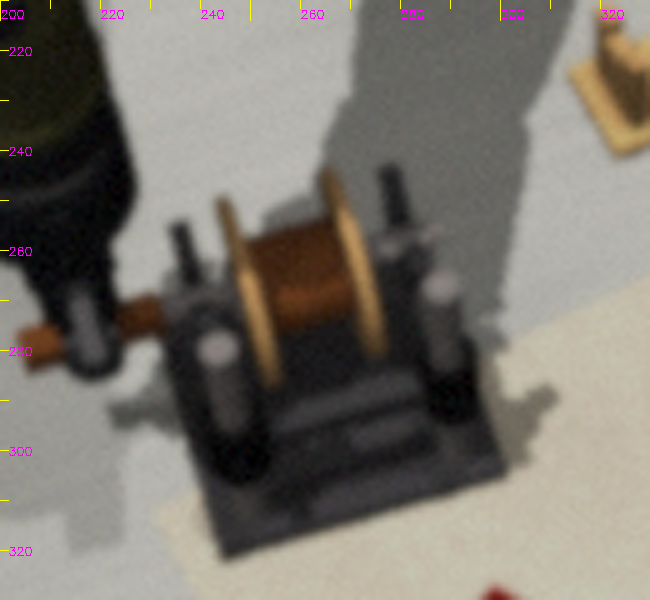

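View pics/wrist16.png

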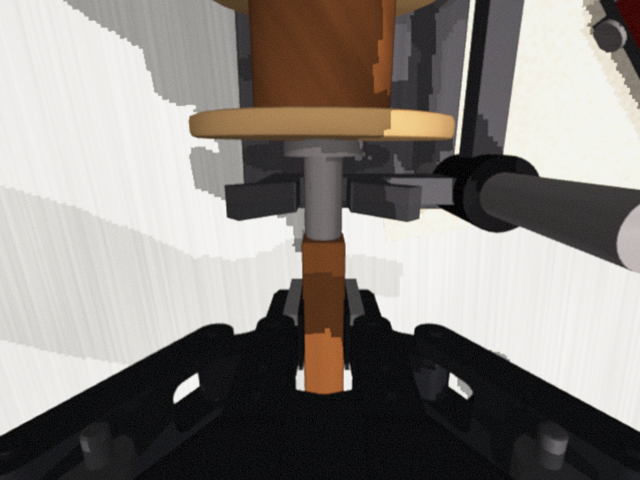

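>>> play_rows(moves=[[[0,-0.5,-0.4,0,-0.2,0],[0,0,-0.2,0,-0.2,0],[0,0,0,0,0,0]]])

```text
clock: 29.3
tool_pos: [0.5356, -0.2481, 0.0822]
tool_rot: [[0.06, 0.998, -0.001], [0.998, -0.06, -0.001], [-0.001, -0.001, -1.0]]
ft_force: [0.7, 0.4, 2.7]
grip_width: 0.18
```

```bash
python3 -c "
from plant import r
o=r.observe();print(o['tool_pos'],o['ft_force'],o['wrist_torque'],o['tool_rot'][2])"
```

```text
[ 0.53557425 -0.24805214  0.08220184] [0.7491087  0.38639853 2.74241947] [ 0.1829532  -0.13500276 -0.08362889] [-7.04198321e-04 -5.16372515e-04 -9.99999619e-01]
```

>>> play_rows(moves=[[[0,0,-0.2,0,-0.3,0],[0,0,0,0,0,0]]])

```text
clock: 29.55
tool_pos: [0.5354, -0.2481, 0.0823]
tool_rot: [[0.06, 0.998, -0.001], [0.998, -0.06, -0.006], [-0.006, -0.001, -1.0]]
ft_force: [1.9, 0.5, 3.6]
grip_width: 0.179
```

```bash
python3 -c "
from plant import r
o=r.observe();print(o['tool_pos'],o['ft_force'],o['wrist_torque'],o['tool_rot'][2])"; python3 snap.py scene 17;python3 snap.py side 17; python3 -c "
from h import *
zoom('pics/scene17.png','pics/sc17.png',200,210,130,120,5)"
```

```text
[ 0.53543045 -0.24813085  0.08232501] [1.91443769 0.45119447 3.57876867] [ 0.17194463 -0.34872843 -0.02650977] [-6.06197864e-03 -7.79665156e-04 -9.99981322e-01]
29.55 [ 0.5354 -0.2481  0.0823] [1.91 0.45 3.58] [ 0.172 -0.349 -0.027] 0.179
29.6 [ 0.5355 -0.2481  0.0824] [ 1.54 -1.04  2.26] [ 0.193 -0.376 -0.1  ] 0.175
```

View pics/sc17.png

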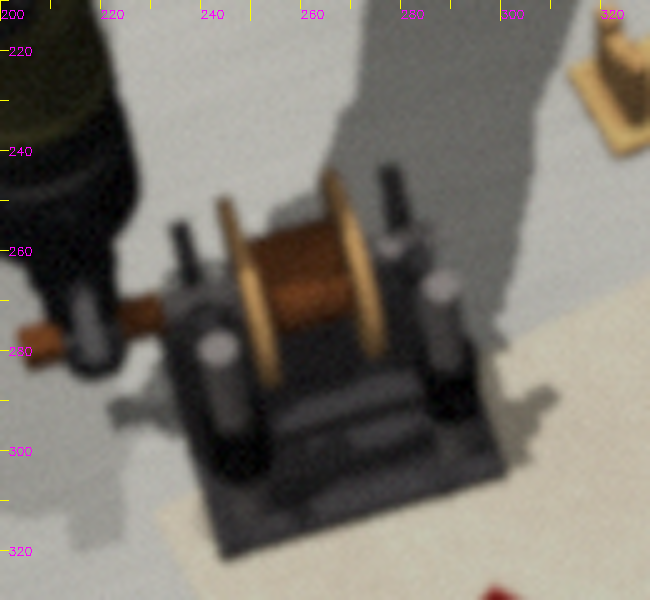

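>>> play_rows(moves=[[[0,0.25,-0.45,0,-0.5,0],[0,0,0,0,0,0],[0,0,0,0,0,0]]])

```text
clock: 30.02
tool_pos: [0.5351, -0.2482, 0.0826]
tool_rot: [[0.06, 0.998, -0.003], [0.998, -0.06, -0.015], [-0.015, -0.002, -1.0]]
ft_force: [1.4, -1.6, 1.9]
grip_width: 0.174
```

```bash
python3 -c "
from plant import r
o=r.observe();print(o['tool_pos'],o['ft_force'],o['wrist_torque'],o['tool_rot'][2])"; python3 snap.py wrist 18; python3 -c "
from plant import r
o=r.observe();print(o['tool_pos'],o['ft_force'],o['wrist_torque'],o['tool_rot'][2])"
```

```text
[ 0.53508221 -0.2481592   0.08258177] [ 1.36708708 -1.6131781   1.8676624 ] [ 0.14603479 -0.24855077 -0.23245394] [-0.01468182 -0.00189309 -0.99989042]
30.025 [ 0.5351 -0.2482  0.0826] [ 1.37 -1.61  1.87] [ 0.146 -0.249 -0.232] 0.174
[ 0.53509917 -0.24815942  0.08259269] [ 0.36504976 -1.22748011  1.96574714] [ 0.08960447 -0.23480972 -0.11001539] [-0.01465494 -0.0018509  -0.9998909 ]
```

View pics/wrist18.png

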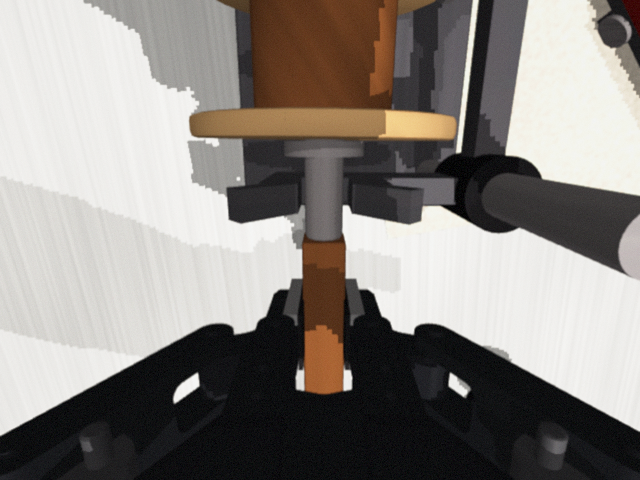

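>>> play_rows(moves=[[[0,0.2,0.3,0,0.1,0],[0,0,0,0,0,0],[0,0,0,0,0,0]]])

```text
clock: 30.45
tool_pos: [0.5351, -0.2481, 0.0824]
tool_rot: [[0.06, 0.998, -0.003], [0.998, -0.06, -0.013], [-0.013, -0.002, -1.0]]
ft_force: [-0.6, -1.3, 3.2]
grip_width: 0.17
```

```bash
python3 - <<'E'
from plant import r
o=r.observe();f=o['ft_force'];t=o['wrist_torque']
print(o['tool_pos'],f,t,o['tool_rot'][2]); Fz=f[2]+2.4; print("lever",(t[0]+.25-.19*f[1])/Fz)
E
python3 snap.py side 19; python3 snap.py wrist 19; python3 -c "
from h import *
zoom('pics/side19.png','pics/si19.png',310,190,110,130,5)"
python3 -c "
from plant import r
o=r.observe();print(o['ft_force'],o['wrist_torque'])"
```

```text
[ 0.53514665 -0.24814957  0.08243417] [-0.57988904 -1.27666649  3.16100395] [ 0.1001038   0.00947436 -0.05774878] [-0.01293655 -0.00205281 -0.99991421]
lever 0.10657615833638545
30.45 [ 0.5351 -0.2481  0.0824] [-0.58 -1.28  3.16] [ 0.1    0.009 -0.058] 0.17
30.5 [ 0.5352 -0.2481  0.0824] [ 0.23 -2.09  3.36] [ 0.102  0.079 -0.125] 0.172
[-0.43198147 -2.99413088  3.08861403] [ 0.05238604  0.07481666 -0.06312766]
```

View pics/si19.png

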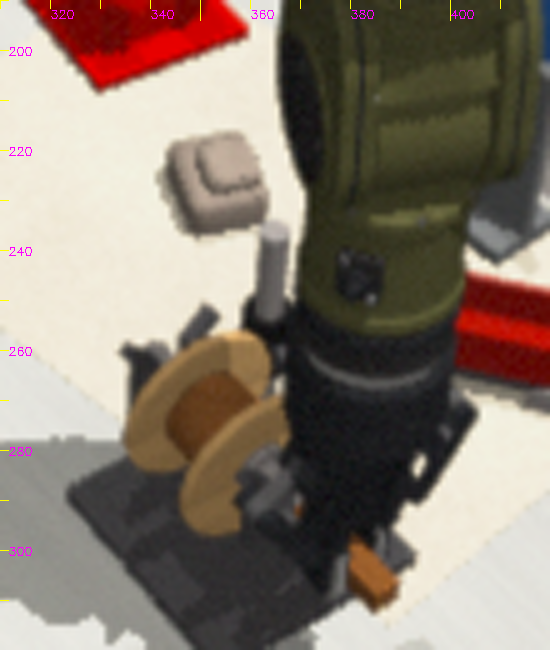

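Contact force is shared about midway between the two slots (effective lever about 106 mm, slots at 52 and 150), so both ends are bearing. Releasing.

>>> play_rows(moves=[[[-0.2,0,0,0,0,0],[0,0,0,0,0,0]]])

```text
clock: 30.8
tool_pos: [0.5352, -0.2481, 0.0824]
tool_rot: [[0.06, 0.998, -0.003], [0.998, -0.06, -0.012], [-0.013, -0.002, -1.0]]
ft_force: [-0.8, -0.4, 3.6]
grip_width: 0.176
```

>>> play_rows(moves=[[[0,0,0,0,0,0],[0,0,0,0,0,0],[0,0,0,0,0,0],[0,0,0,0,0,0],[0,0,0,0,0,0],[0,0,0,0,0,0],[0,0,0,0,0,0]]], gripper=60)

```text
clock: 31.68
tool_pos: [0.5354, -0.2483, 0.0824]
tool_rot: [[0.06, 0.998, -0.002], [0.998, -0.06, -0.013], [-0.013, -0.002, -1.0]]
ft_force: [-0.1, -0.0, -0.1]
grip_width: 0.701
```

```bash
python3 snap.py wrist 20; python3 snap.py scene 20;python3 -c "
from h import *
zoom('pics/scene20.png','pics/sc20.png',200,210,130,120,5)"
```

```text
31.675 [ 0.5354 -0.2483  0.0824] [-0.1  -0.04 -0.05] [-0.017  0.04   0.   ] 0.701
31.725 [ 0.5354 -0.2483  0.0824] [-0.2  -0.51 -0.42] [0.022 0.007 0.022] 0.699
```

View pics/wrist20.png

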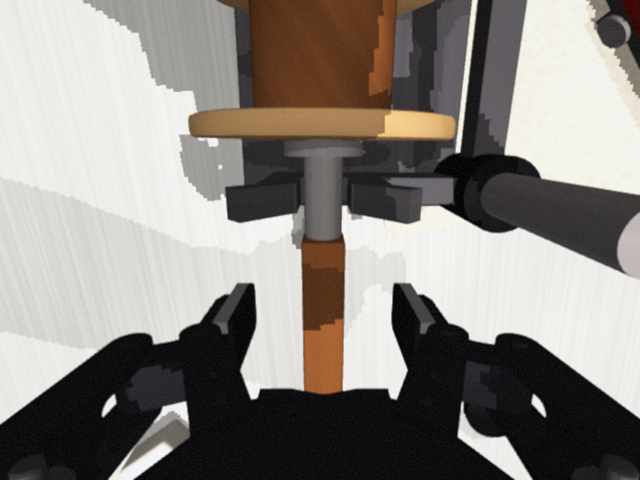

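View pics/sc20.png

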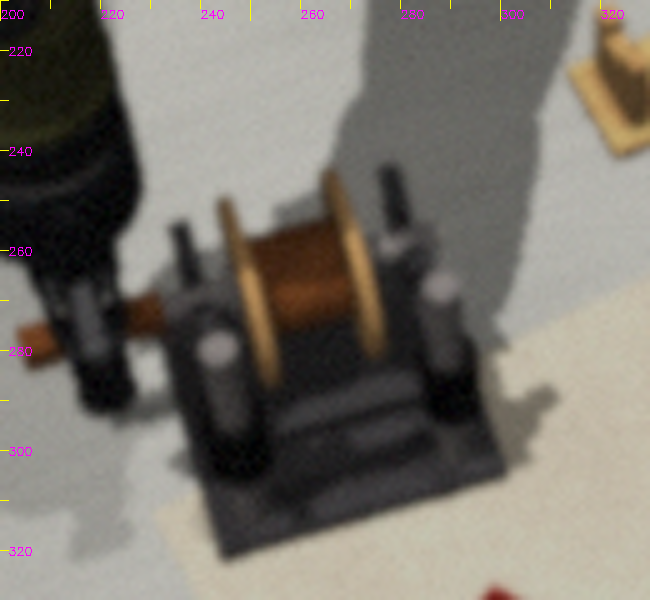

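>>> play_rows(moves=[[[0,0,-5,0,0,0],[-0.5,0,-10,0,0,0],[-1,0,-15,0,0,0],[-1,0,-20,0,0,0],[-2,0,-25,0,0,0],[-3,0,-25,0,0,0],[-10,0,-25,0,0,0],[-20,0,-20,0,0,0],[-20,0,-10,0,0,0],[0,0,0,0,0,0],[0,0,0,0,0,0]]])

```text
clock: 33.15
tool_pos: [0.5321, -0.3031, 0.2381]
tool_rot: [[0.06, 0.998, -0.003], [0.998, -0.06, -0.012], [-0.012, -0.002, -1.0]]
ft_force: [0.4, 1.1, -0.0]
grip_width: 0.7
```

```bash
python3 snap.py wrist 21; python3 snap.py scene 21;python3 snap.py side 21;python3 -c "
from h import *
zoom('pics/scene21.png','pics/sc21.png',200,210,130,120,5)
zoom('pics/side21.png','pics/si21.png',310,200,120,120,5)"
```

```text
33.15 [ 0.5321 -0.3031  0.2381] [ 0.35  1.09 -0.04] [0.031 0.034 0.025] 0.7
33.2 [ 0.532  -0.3028  0.2378] [-0.13 -0.75 -0.02] [-0.004  0.057  0.036] 0.704
33.25 [ 0.532  -0.3027  0.2376] [ 0.75 -0.43  0.25] [-0.023  0.009  0.031] 0.705
```

View pics/wrist21.png

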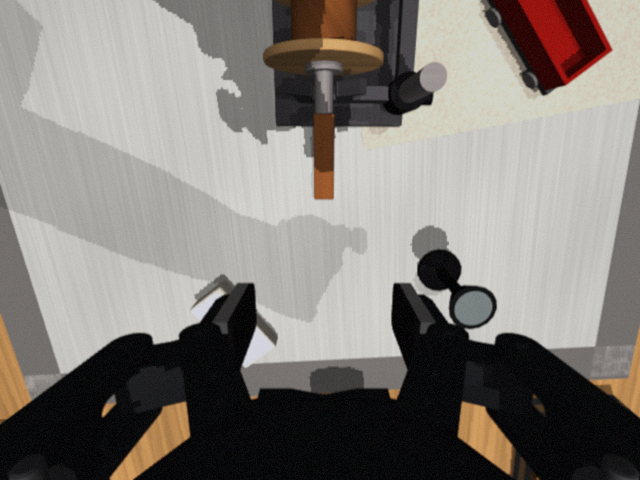

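View pics/sc21.png

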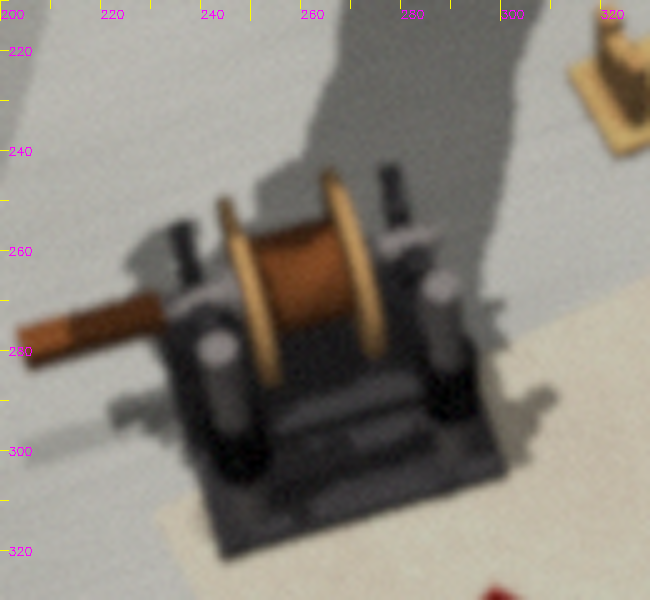

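View pics/si21.png

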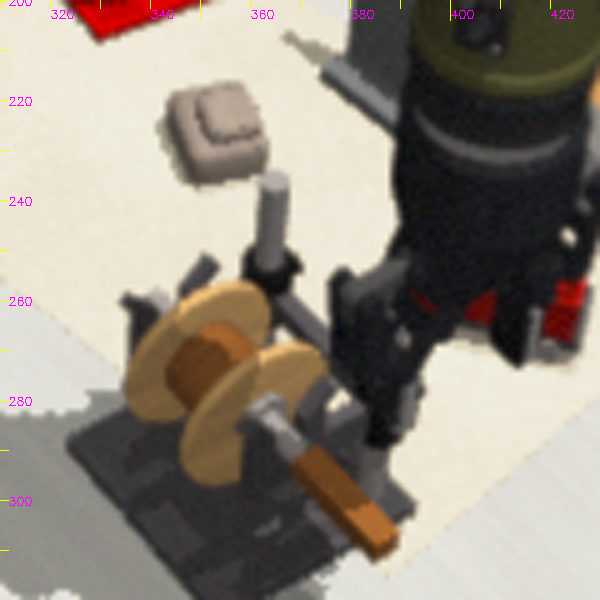

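```bash
python3 - <<'E'
from st import *
S=vision.camera_params("scene");D=vision.camera_params("side")
a,e=tri([(S,(285.5,257.3)),(D,(341.5,260))]);print("tip",a,np.round(e,1).tolist())
b,e=tri([(S,(205,279)),(D,(387,308.5))]);print("hend",b,np.round(e,1).tolist())
d=a-b;print("len",np.linalg.norm(d),"pitch",np.degrees(np.arcsin(d[2]/np.linalg.norm(d))),"origin",a-.064*d/np.linalg.norm(d))
E
```

```text
tip [ 0.5482 -0.0915  0.1012] [[-0.4, 0.5], [-0.5, -0.3]]
hend [ 0.5354 -0.2783  0.1025] [[-0.7, 0.7], [-0.8, -0.5]]
len 0.1871889279882556 pitch -0.3761868198747246 origin [ 0.5438 -0.1554  0.1017]
```

```bash
python3 -c "
from plant import r
print(r.close_job()); print(r.observe()['clock'])"
```

```text
the job is handed in; nothing more can be done
None
the job is handed in; nothing more can be done
```

I put the spindle, with the drum on it, into the winder stand, let go and handed the job in at about 33 s of the 66 s allowed. The hand-in gave no verdict, so the outcome is judged from my own checks.

**What I did:**
- I gripped the spindle by its handle and pushed it into the tilted drum until the collar touched, at about 5 N.
- I raised the tip as the drum came out of its rest, so the drum stayed at the collar, and carried it over tip-up.
- I lowered it into the slots until the handle end touched bottom, at about 11 N, then let the tip end down and opened the fingers.

**Last checks:**
- **Level:** the camera measurement puts the spindle at 0.4° off level.
- **Position:** the axis is about 0.10 m high, and the origin about 4 mm from the stand's by the cameras.
- **Drum:** in the last pictures it hangs at the collar, between the plates.
- **Robot:** it is clear of everything and the force reading is near zero.
- **Other things on the table:** the arm never went near them, but I did not measure them again.

**Weaker or disagreeing readings:**
- **Tip contact:** the force when the tip end touched was weak. I judged that both ends were bearing from the wrist moment, after correcting it for side forces.
- **Tool tilt:** the tool was 0.7° tip-down when I let go, so the handle may have turned slightly in the pads.
- **Length:** the final camera measurement gave 187 mm for the 195 mm spindle, so it is only good to several millimetres.

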